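Set up the sprinkle slide at the doughnut icing bench

ROBOT

A 6-joint arm with a two-finger parallel gripper is mounted at the origin on the work surface. World frame = base frame: x ahead of the robot, y to its left, z up, the work surface at z = 0. Lengths are in m, angles in rad, forces in N, time in s.
With the tool pointing down it reaches from about 0.35 to 0.85 m from the base axis. Payload 8.1 kg.
Tool frame: the origin (TCP) lies between the finger pads; the fingertips stand 25 mm ahead of it and the grasp point (between the pads) lies 6 mm ahead of it; z points along the fingers, y is the line along which they close (so a half turn about z gives the same grasp; the last joint's range is limited). The gripper opens to 93 mm and grips with 3 to 60 N. Pads are 15 mm wide; open, the fingers measure 128 mm over their backs; the gripper's body (75 mm by 188 mm) begins 65 mm behind the grasp point.
Start: joints at [1.138, 0.13, 1.488, -0, 1.523, -0.085], TCP at [0.204, 0.564, 0.244] pointing down, gripper open.
Joint ranges: [-2.96, 2.96], [-0.89, 2.26], [0.02, 2.5], [-1.34, 4.48], [0, 2.73], [-2.66, 2.66]. Speed limits (rad/s): [2.39, 2.39, 2.79, 3.14, 3.14, 3.14].

INTERFACE

Orientations are given as a rotation vector (axis times angle).
In Python, from plant import robot gives the robot as it stands.
- The arm moves only by the tool arm_command, never from a script. Its argument "increments" is text: rows parted by semicolons, each of 5 numbers parted by spaces: the closure, from 0 (fully open) to 1 (shut), then the shift along the tool's x, y, z in mm, then the turn about the tool's z in rad. A call has 1 to 5 rows; each row is the pose to reach, as a shift and turn from the pose commanded when the call began, along the tool's axes at that moment; what a row does not reach only later rows make up. A row lasts 1/10 s, in which the tool goes at most 50 mm and 8.59 degrees, less where a joint would pass 70% of its speed; a pose out of reach is approached as far as the arm can. A call with a gripper value outside its range is refused whole. The fingers move at their own pace and stop on an object; "grip_force" is the grip in N (left out, the last holds). Time passes only in rows, so rows that repeat a pose let the fingers close. It gives the time, the measured TCP pose, the force, the opening and the grip force at its end, in the units of the state.
- robot.read_state(): the state, without advancing time (a new reading comes with each control period).
- robot.read_camera(name): name is "scene" or "top"; returns the picture (384x512x3 uint8, blue, green, red); there is no depth.
- robot.camera_model(name): a dict with "fx", "fy", "cx", "cy" (pixels), "eye" and "rotation" of the camera in the world. Camera axes: x right, y down, z forward; pixel columns grow to the right and rows downward; lengths in m; the calibration is good to about 2 mm. A picture is of the moment at which its call begins. camera_model takes no time and is no camera call.
- robot.close_job(): hands the job in; it is judged then, once.
The state is a dict: "t": time; "q": joint angles; "dq": joint speeds; "joint_torque": joint torques, N m; "tool_pos": TCP position; "orientation": TCP orientation; "force": force on the tool from outside, world axes, zero at the start; "wrist_torque": the same for the moment, N m; "opening": finger opening in m; "gripper_force": force on a finger pad.
Only numpy, scipy, OpenCV 4.12 (cv2) and the standard library are available. Lean on these libraries where they do the work, as an engineer would, in place of code of your own. Each camera call takes 0.05 s, during which the arm holds its last target. There are 200 camera calls.

TASK

Get the sprinkle slide ready for the shift: first stand every steel shaker on the bench upright in a pocket of its own in the white carrier, then push the carrier along its rail right up to the stop at the forks, and then drop the two headed pins from their rack through the forks and the carrier's lugs until their heads sit flat on the forks. Slide the flat gauge blade fully home into the slot of the grey head, grip block against its face (at any point in the job), and leave the other things on the bench alone.

Things in the scene. Friction and masses are not known exactly. Their poses are not given: they have to be found in the camera images.
- shaker0: steel sprinkle shaker with a domed perforated lid, 62 mm diameter, 78 mm tall, heavy at the bottom, standing upright on the bench; origin at the centre of its underside, z up. One of up to three alike; some may be absent
- shaker1: steel sprinkle shaker with a domed perforated lid, 62 mm diameter, 78 mm tall, heavy at the bottom, standing upright on the bench; origin at the centre of its underside, z up. One of up to three alike; some may be absent
- shaker2: steel sprinkle shaker with a domed perforated lid, 62 mm diameter, 78 mm tall, heavy at the bottom, standing upright on the bench; origin at the centre of its underside, z up. One of up to three alike; some may be absent
- pin0: locking pin, upright in the rack at the start: steel shank 16 mm diameter, 52 mm long, its last 8 mm tapered; above it the head, a steel flange 34 mm diameter, 8 mm thick; above that a black grip 24 mm diameter, 34 mm tall. Origin on the axis at the flange's underside, z up. The two pins are alike; either goes in either fork
- pin1: locking pin, upright in the rack at the start: steel shank 16 mm diameter, 52 mm long, its last 8 mm tapered; above it the head, a steel flange 34 mm diameter, 8 mm thick; above that a black grip 24 mm diameter, 34 mm tall. Origin on the axis at the flange's underside, z up. The two pins are alike; either goes in either fork
- pin_rack: fixed white plastic block 110 x 56 x 60 mm (its x, y, z) with two upright holes 52 mm apart along its x in which the two pins are parked, flanges resting on its top 60 mm above the bench; origin at the centre of its underside
- blade: flat steel gauge blade 128 x 50 x 5 mm lying flat; on its rear end an upright black grip block, 48 (x) x 24 (y) mm, its top 50 mm above the blade's underside. Origin on the underside below the grip block's centre; x points to the blade's free tip, 104 mm ahead of the origin; the grip block's front face is 24 mm ahead; z up
- station: fixed slide station: white base plate 12 mm thick, 100 mm wide (x), 650 mm long (y from -340 to +310 mm); origin on the bench below the middle of the rail, x away from the robot, y to the left. Twin forks at y = -148 mm; at y = -220 to -340 mm the grey head, 100 x 120 mm, top 75 mm above the bench, its blade slot facing -x
- carrier (a joint): travel in m of the white carrier along the rail towards the station's -y: 0 at the loading end, 0.140 at the stop, where the holes of its two lugs (on its leading -y end) line up with the fork holes. Stays where left; 3 N friction. Carrier 82 mm wide, 242 mm long, three square pockets in a row, wall tops 74 mm above the bench
- push_post (a point): top centre of the black upright push post at the carrier's trailing (+y) end, 36 mm (x) x 16 mm (y), its top 125 mm above the bench and standing 51 mm above the pocket walls; moves with the carrier
- slot (a point): middle of the lower edge of the slot's mouth in the head's front face: 60 mm wide (y), 10 mm high, 100 mm deep, floor 12 mm above the bench, level with a 50 mm ledge before it. Axes as the station's. The blade goes in along +x, its x along this x; fully home its grip block touches the head's face (blade origin 24 mm before this point)
- pocket0 (a point): centre of the floor of a carrier pocket, 70 x 70 mm square inside, floor 38 mm above the bench, walls 36 mm high above the floor; pockets are 78 mm apart along y; moves with the carrier
- pocket1 (a point): centre of the floor of a carrier pocket, 70 x 70 mm square inside, floor 38 mm above the bench, walls 36 mm high above the floor; pockets are 78 mm apart along y; moves with the carrier
- pocket2 (a point): centre of the floor of a carrier pocket, 70 x 70 mm square inside, floor 38 mm above the bench, walls 36 mm high above the floor; pockets are 78 mm apart along y; moves with the carrier
- fork0 (a point): centre of the upright hole at the top face of the upper plate of the fork nearer the robot (station x = -28 mm), 70 mm above the bench. Fork: two plates 42 x 44 x 12 mm with holes 18 mm across, a 16 mm gap between them for the carrier's 12 mm lug (hole 20 mm). A seated pin's origin lies here
- fork1 (a point): centre of the upright hole at the top face of the upper plate of the fork farther from the robot (station x = +28 mm), 70 mm above the bench. Fork: two plates 42 x 44 x 12 mm with holes 18 mm across, a 16 mm gap between them for the carrier's 12 mm lug (hole 20 mm). A seated pin's origin lies here
- cup: yellow cup, 56 mm across, 80 mm tall; a bystander to be left alone
- spatula: kitchen spatula lying on the bench; a bystander to be left alone
- doughnut0: doughnut with dark icing, 92 mm across; a bystander to be left alone
- doughnut1: doughnut with pink icing, 92 mm across; a bystander to be left alone
- jar: closed jar, 80 mm across, 100 mm tall; a bystander to be left alone
- spray: plastic bottle, 70 mm across, 200 mm tall; a bystander to be left alone

How it is judged:
By the outcome, as a careful person would: the job done as asked, in the order asked, and still so for the second after the job is handed in, with the robot touching nothing.
Of shaker0, shaker1, shaker2 only 2 to 3 are there at a start; the rules pass over those that are not, and their reading is None.
At some moment in a run one of shaker0, shaker1, shaker2, blade may be knocked a few centimetres aside while the robot is not near it.
It also fails if it takes over 208 s, if anything falls off the work surface, if the arm or the gripper's body presses on something with over 40 N, if the wrist force passes 120 N, or if a joint passes its speed limit or range.

## Working session

There is one attempt and no reset: what is moved stays moved. The work goes in short steps, Python scripts to look and compute and a tool call to move; the robot and the scene stay as the last step left them, time stands still between calls to the robot, and variables do not carry over. Pictures are saved under pics/ and viewed, at most 14 in all, crops included, and the job is handed in when it is done.

Besides the shell and the picture viewer there is one more tool, called after "Call:" by a JSON object that holds its "api" and its "payload", one argument or row to a line. arm_command: Moves the arm, as the interface text tells. Its arguments: {"type":"object","properties":{"increments":{"type":"string"},"grip_force":{"type":"number"}},"required":["increments"]}

```bash
ls; mkdir -p pics; python3 - <<'E'
from plant import robot
import cv2
for n in("scene","top"):
    im=robot.read_camera(n); cv2.imwrite(f"pics/{n}0.png",im)
    m=robot.camera_model(n); print(n,m)
s=robot.read_state(); print(s)
E
```

```text
pics
scene {'fx': 440.64174286049, 'fy': 440.64174286049, 'cx': 256.7304201406283, 'cy': 194.33971430677158, 'eye': array([ 1.05411207, -0.68059307,  1.24031587]), 'rotation': array([-2.37085996, -0.7343342 ,  0.28203552])}
top {'fx': 450.319625863386, 'fy': 450.319625863386, 'cx': 253.47830974682634, 'cy': 189.05800688200875, 'eye': array([0.34914457, 0.06978819, 1.79455492]), 'rotation': array([-2.1981884 ,  2.1594787 , -0.10404793])}
{'t': 0.1, 'q': array([ 1.13759867e+00,  1.31071327e-01,  1.48915041e+00,  2.00882062e-05,
        1.52299963e+00, -8.53878432e-02]), 'dq': array([-0.00085088, -0.00294181, -0.00133035, -0.00116014, -0.00026645,
       -0.00186458]), 'joint_torque': array([ 1.51050277e-03, -5.61336136e+01, -4.93100882e+01,  7.69549794e-02,
        2.89532170e-02, -1.45553904e-04]), 'tool_pos': array([0.20427441, 0.5636642 , 0.24271183]), 'orientation': array([-5.43514463e-01, -3.09377518e+00,  2.46442491e-03]), 'force': array([ 0.03426506, -0.20697604,  0.63802288]), 'wrist_torque': array([-0.02139115,  0.01389582, -0.02064693]), 'gripper_force': 0.0, 'opening': 0.09326897296491249}
```

```bash
python3 - <<'E'
import cv2
for n in("scene","top"):
    im=cv2.imread(f"pics/{n}0.png"); cv2.imwrite(f"pics/{n}0b.png",cv2.resize(im,(800,600),interpolation=cv2.INTER_CUBIC))
E
```

```text
(no output)
```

View pics/scene0b.png

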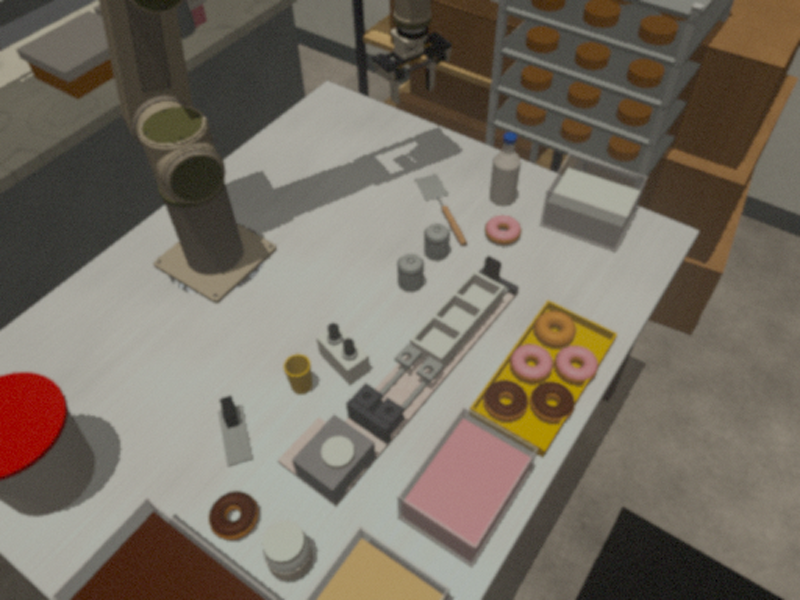

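View pics/top0b.png

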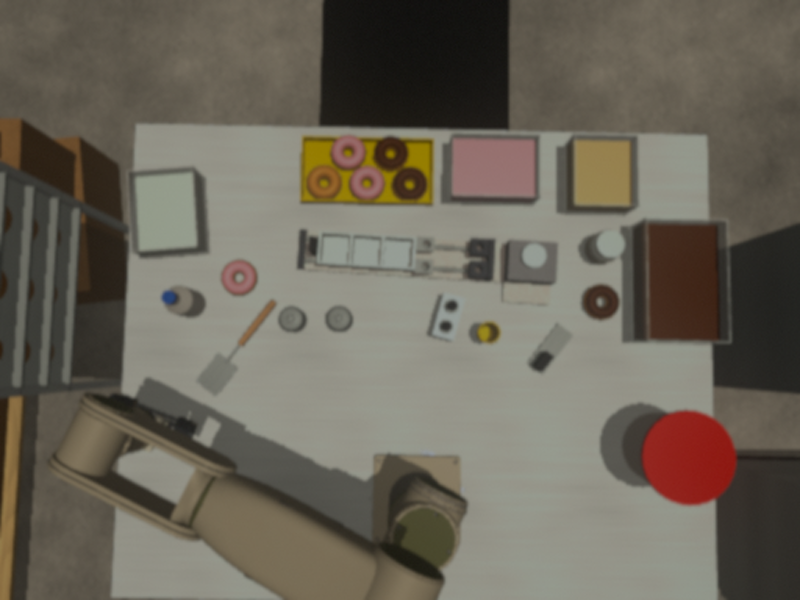

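Both views show two shakers near top (292,319) and (339,318), the rack at (447,317), the blade at (550,348), and the station along y with its carrier at the loading end. I'll enlarge the work area to measure.

```bash
python3 - <<'E'
import cv2
im=cv2.imread("pics/top0.png")[140:250,180:380]; cv2.imwrite("pics/tc.png",cv2.resize(im,None,fx=4,fy=4,interpolation=cv2.INTER_CUBIC))
im=cv2.imread("pics/scene0.png")[130:330,130:350]; cv2.imwrite("pics/sc.png",cv2.resize(im,None,fx=3,fy=3,interpolation=cv2.INTER_CUBIC))
E
```

```text
(no output)
```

View pics/tc.png

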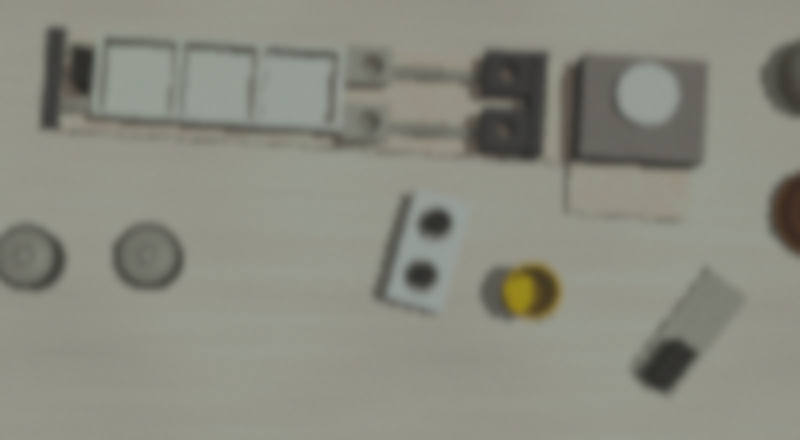

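View pics/sc.png

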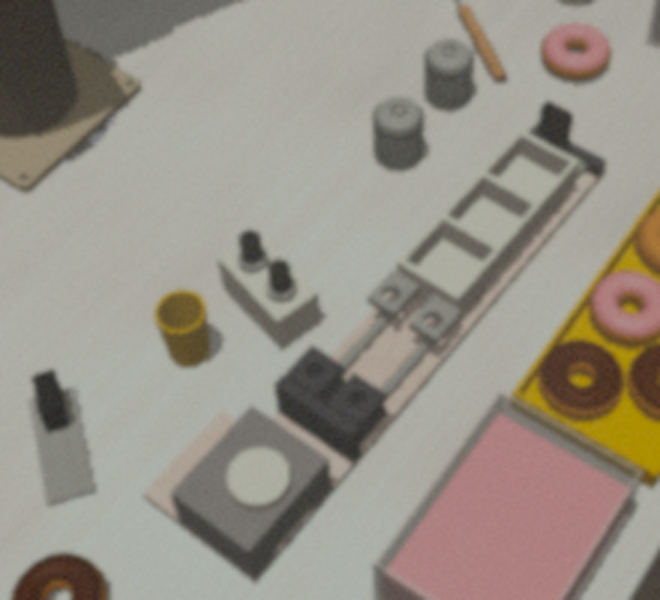

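Crops show: top — fork holes (508,74),(504,131), pin grips (435,221),(420,275), shakers (28,257),(147,256), blade tip corners (706,267),(744,297), post (82,70). Scene — fork holes (315,368),(358,397), pins (250,237),(280,268), shaker lids (398,112),(449,52). Now triangulate.

```bash
cat > h.py <<'E'
import numpy as np, cv2
from scipy.spatial.transform import Rotation as Ro
from plant import robot
C={n:robot.camera_model(n) for n in("scene","top")}
def ray(n,u,v):
    c=C[n]; R=Ro.from_rotvec(c["rotation"]).as_matrix()
    d=R@np.array([(u-c["cx"])/c["fx"],(v-c["cy"])/c["fy"],1]); return c["eye"],d
def plane(n,u,v,z):
    e,d=ray(n,u,v); return e+d*(z-e[2])/d[2]
def proj(n,p):
    c=C[n]; R=Ro.from_rotvec(c["rotation"]).as_matrix(); q=R.T@(np.asarray(p)-c["eye"])
    return c["fx"]*q[0]/q[2]+c["cx"],c["fy"]*q[1]/q[2]+c["cy"]
def tri(a,b):
    e1,d1=ray("top",*a); e2,d2=ray("scene",*b)
    t=np.linalg.lstsq(np.c_[d1,-d2],e2-e1,rcond=None)[0]
    p,q=e1+t[0]*d1,e2+t[1]*d2; return (p+q)/2,np.linalg.norm(p-q)
def shift(target,s=None):
    "world TCP target -> mm along tool axes"
    s=s or robot.read_state(); R=Ro.from_rotvec(s["orientation"])
    return R.inv().apply(np.asarray(target)-s["tool_pos"])*1e3
E
python3 - <<'E'
from h import *
np.set_printoptions(precision=4,suppress=True)
tc=lambda U,V:((U+.5)/4-.5+180,(V+.5)/4-.5+140)
sc=lambda U,V:((U+.5)/3-.5+130,(V+.5)/3-.5+130)
P={"fork0":((504,131),(315,368),.07),"fork1":((508,74),(358,397),.07),"lug0":((369,121),(394,295),None),"lug1":((372,65),(432,321),None),
"pinA":((435,221),(280,268),.102),"pinB":((420,275),(250,237),.102),"shA":((147,256),(398,112),.078),"shB":((28,257),(449,52),.078),"post":((82,70),(556,108),.125)}
for k,(a,b,z) in P.items():
    p,r=tri(tc(*a),sc(*b)); print(k,p,round(r,4),*( (plane("top",*tc(*a),z),plane("scene",*sc(*b),z)) if z else ()))
for k,uv,z in(("tipL",(706,267),.005),("tipR",(744,297),.005),("blk",(670,358),.05),("headFL?",(575,160),.075),("headFR",(703,165),.075),("headBL",(580,57),.075),("headBR",(708,63),.075)): print(k,plane("top",*tc(*uv),z))
for k,uv,z in(("tip1",(51,503),.005),("tip2",(96,492),.005),("hd",(175,497),.075),("hd",(256,578),.075),("hd",(330,465),.075),("hd",(253,410),.075)): print("sc",k,plane("scene",*sc(*uv),z))
E
```

```text
fork0 [ 0.5719 -0.14    0.0686] 0.0008 [ 0.5714 -0.1401  0.07  ] [ 0.5728 -0.1404  0.07  ]
fork1 [ 0.628  -0.1432  0.0684] 0.0018 [ 0.6271 -0.1436  0.07  ] [ 0.6293 -0.1434  0.07  ]
lug0 [ 0.5815 -0.0101  0.0527] 0.0011
lug1 [ 0.6354 -0.0135  0.0521] 0.0026
pinA [ 0.48   -0.0731  0.0969] 0.0028 [ 0.4806 -0.0718  0.102 ] [ 0.4816 -0.0768  0.102 ]
pinB [ 0.4286 -0.0594  0.0986] 0.0028 [ 0.4295 -0.0582  0.102 ] [ 0.4294 -0.0622  0.102 ]
shA [0.4441 0.2008 0.0728] 0.0007 [0.4441 0.2006 0.078 ] [0.4466 0.1966 0.078 ]
shB [0.4417 0.3144 0.078 ] 0.0016 [0.4411 0.3139 0.078 ] [0.4423 0.3149 0.078 ]
post [0.6164 0.2635 0.1268] 0.0052 [0.6146 0.2621 0.125 ] [0.6176 0.2669 0.125 ]
tipL [ 0.4471 -0.3503  0.005 ]
tipR [ 0.4179 -0.3881  0.005 ]
blk [ 0.356  -0.3047  0.05  ]
headFL? [ 0.544 -0.208  0.075]
headFR [ 0.5414 -0.3313  0.075 ]
headBL [ 0.6442 -0.2125  0.075 ]
headBR [ 0.6406 -0.3364  0.075 ]
sc tip1 [ 0.419  -0.3894  0.005 ]
sc tip2 [ 0.4487 -0.3545  0.005 ]
sc hd [ 0.5494 -0.334   0.075 ]
sc hd [ 0.6638 -0.3538  0.075 ]
sc hd [ 0.6524 -0.2228  0.075 ]
sc hd [ 0.5526 -0.2171  0.075 ]
```

```bash
python3 - <<'E'
from h import *
np.set_printoptions(precision=4,suppress=True)
im=cv2.imread("pics/top0.png"); g=cv2.cvtColor(im,6).astype(float); g=cv2.GaussianBlur(g,(0,0),.7)
# lower base edge: darkest gradient row per column, between head ledge and left end
pts=[]
for u in range(200,312):
    v0=172+(u-197)*0.075
    r=np.arange(int(v0-5),int(v0+7)); pr=g[r,u]; k=np.argmin(pr[2:-2])+2
    a,b,c=pr[k-1:k+2]; pts.append((u,r[k]+.5*(a-c)/(a-2*b+c)))
pts=np.array(pts); l=cv2.fitLine(pts.astype(np.float32),cv2.DIST_HUBER,0,.01,.01).ravel()
f=lambda u:l[3]+(u-l[2])*l[1]/l[0]
p,q=plane("top",200,f(200),.0),plane("top",312,f(312),.0); print("edge",p,q,"yaw",np.arctan2((p-q)[0],(p-q)[1]), np.median(abs(pts[:,1]-f(pts[:,0]))))
# bright blobs pockets
for th in(150,160,170,180):
    m=(g>th).astype(np.uint8); m[:148]=0;m[172:]=0;m[:,:203]=0;m[:,268:]=0
    n,_,st,ce=cv2.connectedComponentsWithStats(m)
    print(th,[(s[4],c.round(1),plane("top",*c,.05)[:2].round(4)) for s,c in zip(st[1:],ce[1:]) if s[4]>60])
for n,box in(("top",(290,320,145,182)),("scene",(218,262,240,284)),("top",(194,206,145,170)),("scene",(300,332,160,190))):
    print(n,box,g.min() if 0 else "")
    gg=cv2.cvtColor(cv2.imread(f"pics/{n}0.png"),6); x0,x1,y0,y1=box; m=(gg[y0:y1,x0:x1]<75).astype(np.uint8)
    k,_,st,ce=cv2.connectedComponentsWithStats(m)
    print([(s,c+[x0,y0]) for s,c in zip(st[1:],ce[1:]) if s[4]>8])
print(g[160:166,180:200].mean(),g[155:165,208:218].mean())
E
```

```text
edge [0.5868 0.2757 0.    ] [ 0.5619 -0.1744  0.    ] yaw 0.05533443428555097 0.27691005838998706
150 [(np.int32(184), array([214.3, 159.9]), array([0.6166, 0.2151])), (np.int32(184), array([233.8, 161.3]), array([0.6123, 0.1389])), (np.int32(193), array([253. , 162.5]), array([0.609 , 0.0635]))]
160 []
170 []
180 []
top (290, 320, 145, 182) 
[(array([  8,   9,  18,  26, 356], dtype=int32), array([307.3764, 165.986 ]))]
scene (218, 262, 240, 284) 
[(array([  5,   7,  35,  36, 695], dtype=int32), array([239.9022, 264.6475]))]
top (194, 206, 145, 170) 
[(array([ 0,  3,  2, 15, 18], dtype=int32), array([194.1667, 155.3333])), (array([ 3,  7,  6, 11, 52], dtype=int32), array([199.6538, 156.9423]))]
scene (300, 332, 160, 190) 
[(array([  9,   5,  12,  15, 108], dtype=int32), array([314.6389, 171.8796])), (array([26, 23,  4,  5, 13], dtype=int32), array([327.3846, 185.3077]))]
114.79753881000765 153.51934395709478
```

Call:
{"api": "arm_command", "payload": {
  "increments": "0 -40 -20 0 0.145; 0 -80 -40 0 0.29; 0 -120 -60 0 0.435; 0 -160 -80 0 0.58; 0 -200 -100 0 0.725",
  "grip_force": 30
}}

```text
t: 0.6
tool_pos: [0.3591, 0.4004, 0.2432]
orientation: [-1.613, -2.696, 0.001]
force: [1.0, 0.5, -1.2]
opening: 0.0928
gripper_force: 0.0
```

Call:
{"api": "arm_command", "payload": {
  "increments": "0 0 0 0 0.14; 0 0 0 0 0.28; 0 0 0 0 0.42; 0 0 0 0 0.551; 0 0 0 0 0.551"
}}

```text
t: 1.1
tool_pos: [0.3583, 0.4017, 0.2432]
orientation: [2.282, 2.159, -0.001]
force: [0.1, 0.1, 0.4]
opening: 0.0928
gripper_force: 0.0
```

```bash
cat >> h.py <<'E'
def yaw(s=None):
    "world angle of tool y, deg"
    s=s or robot.read_state(); y=Ro.from_rotvec(s["orientation"]).apply([0,1,0]); return np.degrees(np.arctan2(y[1],y[0]))
np.set_printoptions(precision=4,suppress=True)
E
python3 - <<'E'
from h import *
s=robot.read_state(); print(s["tool_pos"],yaw(s),s["q"],s["t"])
print(shift([.4417,.3144,.150]),shift([.4417,.3144,.066]))
im=robot.read_camera("top"); cv2.imwrite("pics/top1.png",im)
cv2.imwrite("pics/top1b.png",cv2.resize(im[90:300,70:390],None,fx=2.5,fy=2.5))
E
```

```text
[0.3583 0.4017 0.2432] -3.168440884238574 [ 0.7471 -0.0357  1.6604 -0.      1.5177  0.8024] 1.1
[-82.4476  88.1575  93.1535] [-82.394   88.2079 177.1535]
```

View pics/top1b.png

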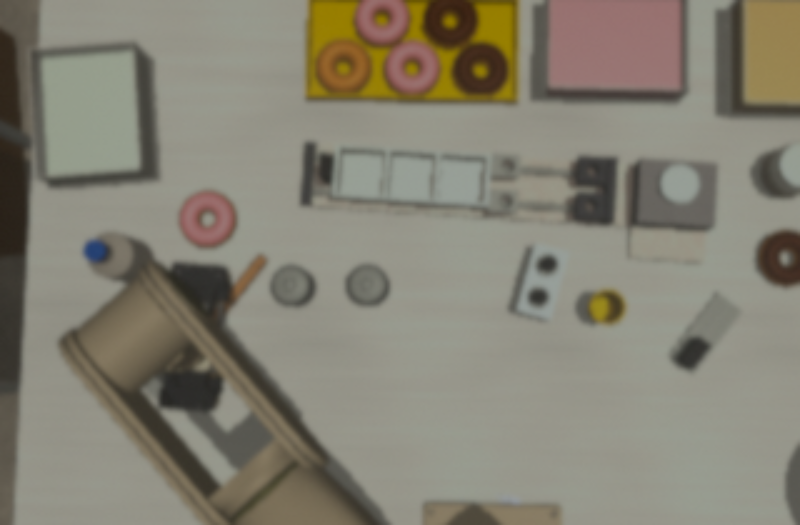

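Only two shakers are present, unmoved at (293,286) and (367,286) in this crop. I'll grasp the far-left one.

Call:
{"api": "arm_command", "payload": {
  "increments": "0 -27 29 31 0; 0 -55 59 62 0; 0 -82.4 88.2 93 0; 0 -82.4 88.2 135 0; 0 -82.4 88.2 177 0"
}}

```text
t: 1.65
tool_pos: [0.4432, 0.3139, 0.0655]
orientation: [2.277, 2.164, 0.002]
force: [0.3, 0.4, 0.1]
opening: 0.093
gripper_force: 0.0
```

Call:
{"api": "arm_command", "payload": {
  "increments": "0 0 0 0 0; 0.3 0 0 0 0; 0.6 0 0 0 0; 1 0 0 0 0; 1 0 0 0 0"
}}

```text
t: 2.15
tool_pos: [0.4433, 0.316, 0.0689]
orientation: [2.278, 2.162, 0.006]
force: [-1.4, -0.9, 2.3]
opening: 0.0659
gripper_force: 1.3
```

Call:
{"api": "arm_command", "payload": {
  "increments": "1 0 0 0 0; 1 0 0 -20 0; 1 0 0 -60 0; 1 0 0 -90 0; 1 0 0 -90 0"
}}

```text
t: 2.65
tool_pos: [0.4449, 0.3167, 0.1625]
orientation: [2.278, 2.161, 0.014]
force: [1.2, 0.7, -0.9]
opening: 0.0618
gripper_force: 30.0
```

```bash
python3 - <<'E'
from h import *
s=robot.read_state(); print(s["tool_pos"],yaw(s),s["opening"],s["gripper_force"])
for z in (.156,.108,.104):print(shift([.6186,.2172,z]))
E
```

```text
[0.4449 0.3167 0.1625] -3.0169481646818723 0.061814180645690435 29.998545568669215
[-90.225  178.6191   7.4189]
[-90.4645 178.2489  55.4169]
[-90.4845 178.218   59.4167]
```

Call:
{"api": "arm_command", "payload": {
  "increments": "1 -90 178.5 0 0; 1 -90 178.5 0 0; 1 -90 178.5 0 0; 1 -90 178.5 0 0; 1 -90 178.5 0 0"
}}

```text
t: 3.15
tool_pos: [0.6189, 0.2111, 0.1539]
orientation: [2.284, 2.156, -0.004]
force: [-1.7, 0.5, -1.4]
opening: 0.0618
gripper_force: 30.0
```

```bash
python3 - <<'E'
from h import *
s=robot.read_state(); print(s["tool_pos"],yaw(s),s["opening"],s["gripper_force"],s["force"],s["wrist_torque"])
print(shift([.6186,.2172,.106]))
im=robot.read_camera("scene"); cv2.imwrite("pics/s2.png",im)
cv2.imwrite("pics/s2b.png",cv2.resize(im[90:240,220:380],None,fx=4,fy=4))
E
```

```text
[0.6189 0.2111 0.1539] -3.2922224650114926 0.061801774491423975 29.97186037246138 [-1.6521  0.4662 -1.4376] [-0.0348  0.1395  0.044 ]
[ 6.1736 -0.6068 47.9329]
```

View pics/s2b.png

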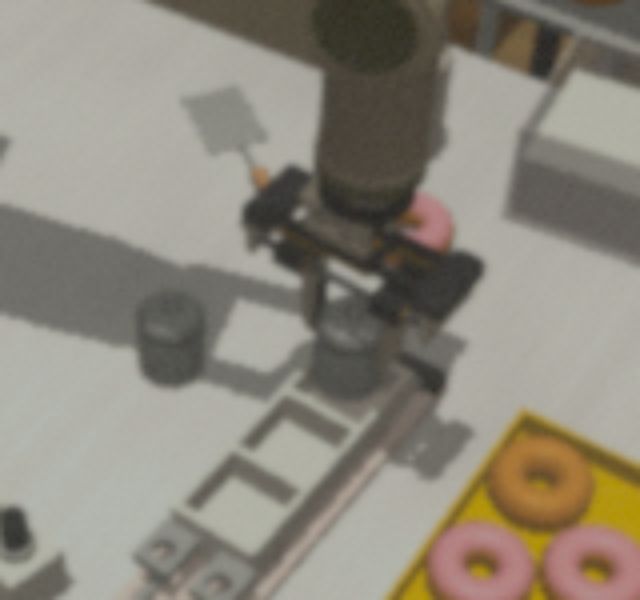

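The shaker hangs upright in the gripper above the far pocket, about (350,350) in the crop. Correct by 6 mm and check.

Call:
{"api": "arm_command", "payload": {
  "increments": "1 6 -0.6 0 0; 1 6 -0.6 0 0; 1 6 -0.6 0 0; 1 6 -0.6 0 0; 1 6 -0.6 0 0"
}}

```text
t: 3.7
tool_pos: [0.615, 0.2222, 0.157]
orientation: [2.278, 2.163, 0.001]
force: [0.7, -0.0, -2.3]
opening: 0.0614
gripper_force: 30.0
```

```bash
python3 - <<'E'
from h import *
s=robot.read_state(); print(s["tool_pos"],yaw(s),s["opening"],s["gripper_force"],s["force"],s["wrist_torque"])
print(shift([.6186,.2172,.106]))
t=robot.read_camera("top"); c=robot.read_camera("scene"); cv2.imwrite("pics/t3.png",t);cv2.imwrite("pics/s3.png",c)
print(Ro.from_rotvec(s["orientation"]).apply([0,0,1]))
E
```

```text
[0.615  0.2222 0.157 ] -2.982038877777216 0.06140575621596791 29.971836400218308 [ 0.6663 -0.031  -2.3467] [-0.0816  0.0561  0.017 ]
[-4.8387  3.8795 51.0423]
[ 0.0005  0.0001 -1.    ]
```

Call:
{"api": "arm_command", "payload": {
  "increments": "1 0 0 0 0; 1 0 0 0 0; 1 0 0 0 0; 1 0 0 0 0; 1 0 0 0 0"
}}

```text
t: 4.3
tool_pos: [0.6154, 0.2216, 0.1566]
orientation: [-2.28, -2.162, 0.0]
force: [0.2, -0.5, -1.3]
opening: 0.0614
gripper_force: 30.0
```

Call:
{"api": "arm_command", "payload": {
  "increments": "1 0 0 0 0; 1 0 0 0 0; 1 0 0 0 0; 1 0 0 0 0; 1 0 0 0 0"
}}

```text
t: 4.8
tool_pos: [0.6154, 0.2217, 0.1567]
orientation: [2.28, 2.162, 0.0]
force: [-0.3, 0.2, -2.5]
opening: 0.0617
gripper_force: 30.0
```

```bash
python3 - <<'E'
from h import *
s=robot.read_state(); print(s["tool_pos"],s["force"]);print(shift([.6186,.2172,.106]))
E
```

```text
[0.6154 0.2217 0.1567] [-0.329   0.1618 -2.5323]
[-4.2749  3.4643 50.6565]
```

Call:
{"api": "arm_command", "payload": {
  "increments": "1 -4.3 3.5 0 0; 1 -4.3 3.5 0 0; 1 -4.3 3.5 20 0; 1 -4.3 3.5 40 0; 1 -4.3 3.5 48 0"
}}

```text
t: 5.3
tool_pos: [0.6172, 0.2166, 0.1066]
orientation: [-2.279, -2.16, 0.005]
force: [-17.5, -1.7, 31.4]
opening: 0.0611
gripper_force: 30.1
```

Call:
{"api": "arm_command", "payload": {
  "increments": "1 0 0 0 0; 1 0 0 0 0; 1 0 0 1 0; 1 0 0 3 0; 1 0 0 3 0"
}}

```text
t: 5.8
tool_pos: [0.6192, 0.2173, 0.1064]
orientation: [2.279, 2.161, 0.002]
force: [-0.8, -0.2, 0.3]
opening: 0.0611
gripper_force: 30.0
```

```bash
python3 - <<'E'
from h import *
s=robot.read_state(); print(s["tool_pos"],s["force"])
E
```

```text
[0.6192 0.2173 0.1064] [-0.7963 -0.2127  0.2834]
```

Call:
{"api": "arm_command", "payload": {
  "increments": "1 0 0 0.5 0; 1 0 0 1 0; 1 0 0 1.5 0; 1 0 0 2 0; 1 0 0 2 0"
}}

```text
t: 6.3
tool_pos: [0.6192, 0.2173, 0.1063]
orientation: [2.279, 2.161, 0.002]
force: [-5.8, -2.6, 14.4]
opening: 0.062
gripper_force: 30.0
```

```bash
python3 - <<'E'
from h import *
s=robot.read_state(); print(s["tool_pos"],s["force"])
c=robot.read_camera("scene"); cv2.imwrite("pics/s4.png",cv2.resize(c[110:250,240:380],None,fx=4,fy=4))
E
```

```text
[0.6192 0.2173 0.1063] [-5.7809 -2.6387 14.356 ]
```

View pics/s4.png

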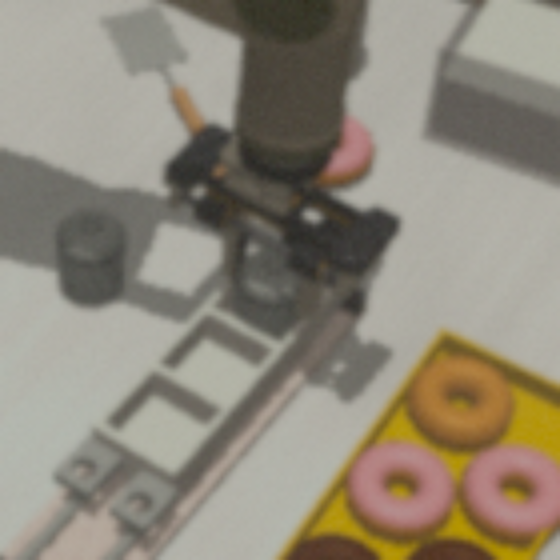

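Shaker is down in the pocket (crop (270,290)), contact at the expected height. Release it and go above the second shaker.

Call:
{"api": "arm_command", "payload": {
  "increments": "0.9 0 0 -1.5 0; 0.5 0 0 -1.5 0; 0 0 0 -1.5 0; 0 0 0 -1.5 0; 0 0 0 -1.5 0"
}}

```text
t: 6.85
tool_pos: [0.6183, 0.2172, 0.1046]
orientation: [-2.279, -2.162, 0.001]
force: [-0.0, -0.5, 0.7]
opening: 0.0814
gripper_force: 0.0
```

Call:
{"api": "arm_command", "payload": {
  "increments": "0 0 0 0 0; 0 0 0 -15 0; 0 0 0 -45 0; 0 0 0 -75 0; 0 0 0 -75 0"
}}

```text
t: 7.35
tool_pos: [0.6217, 0.218, 0.1875]
orientation: [2.276, 2.159, 0.014]
force: [0.4, -0.4, 0.6]
opening: 0.0925
gripper_force: 0.0
```

Call:
{"api": "arm_command", "payload": {
  "increments": "0 -3 -45 0 0; 0 -6 -90 0 0; 0 -7 -135 0 0; 0 -7 -172 0 0; 0 -7 -172 0 0"
}}

```text
t: 7.85
tool_pos: [0.4422, 0.2194, 0.1794]
orientation: [-2.276, -2.163, 0.004]
force: [-0.5, 0.1, 0.9]
opening: 0.0925
gripper_force: 0.0
```

Call:
{"api": "arm_command", "payload": {
  "increments": "0 0 0 0 0; 0 0 0 0 0; 0 0 0 0 0; 0 0 0 0 0; 0 0 0 0 0"
}}

```text
t: 8.35
tool_pos: [0.447, 0.2192, 0.18]
orientation: [-2.28, -2.161, 0.001]
force: [0.4, -0.2, -0.4]
opening: 0.0928
gripper_force: 0.0
```

```bash
python3 - <<'E'
from h import *
s=robot.read_state(); print(s["t"],s["tool_pos"],s["force"],yaw(s));print(shift([.4445,.2,.066]))
t=robot.read_camera("top"); c=robot.read_camera("scene"); cv2.imwrite("pics/t5.png",t);cv2.imwrite("pics/s5.png",c)
a=cv2.resize(c[110:230,240:380],(560,480)); b=cv2.resize(t[130:250,180:240],(240,480)); cv2.imwrite("pics/m5.png",np.hstack([a,b]))
E
```

```text
8.35 [0.447  0.2192 0.18  ] [ 0.4093 -0.2066 -0.366 ] -3.065302902625905
[-19.2473  -1.3914 113.9956]
```

View pics/m5.png

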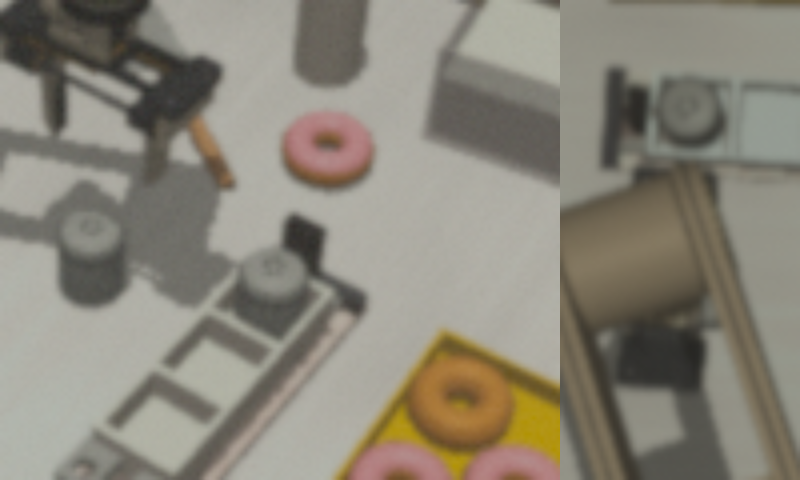

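First shaker stands seated in the far pocket (275,280 left crop); second shaker is unmoved at (92,240). Grasp it.

Call:
{"api": "arm_command", "payload": {
  "increments": "0 -19.2 -1.4 30 0; 0 -19.2 -1.4 65 0; 0 -19.2 -1.4 95 0; 0 -19.2 -1.4 113 0; 0 -19.2 -1.4 113 0"
}}

```text
t: 8.95
tool_pos: [0.4416, 0.1993, 0.064]
orientation: [-2.278, -2.16, 0.008]
force: [-0.5, 0.2, -0.3]
opening: 0.093
gripper_force: 0.0
```

Call:
{"api": "arm_command", "payload": {
  "increments": "0 0 0 0 0; 0.3 0 0 0 0; 0.6 0 0 0 0; 1 0 0 0 0; 1 0 0 0 0"
}}

```text
t: 9.45
tool_pos: [0.4445, 0.2004, 0.0678]
orientation: [2.279, 2.162, 0.002]
force: [0.0, -0.0, 0.2]
opening: 0.0652
gripper_force: 0.0
```

Call:
{"api": "arm_command", "payload": {
  "increments": "1 0 0 0 0; 1 0 0 0 0; 1 0 0 0 0; 1 0 0 -20 0; 1 0 0 -50 0"
}}

```text
t: 9.95
tool_pos: [0.4416, 0.1994, 0.1148]
orientation: [-2.278, -2.16, 0.009]
force: [1.2, 0.1, -2.9]
opening: 0.0612
gripper_force: 30.0
```

Call:
{"api": "arm_command", "payload": {
  "increments": "1 -20 40 -40 0; 1 -40 85 -40 0; 1 -60 130 -40 0; 1 -70.5 170.5 -40 0; 1 -70.5 170.5 -40 0"
}}

```text
t: 10.45
tool_pos: [0.6136, 0.1176, 0.1537]
orientation: [-2.283, -2.157, 0.005]
force: [-0.5, 0.4, -3.2]
opening: 0.0615
gripper_force: 30.0
```

Call:
{"api": "arm_command", "payload": {
  "increments": "1 0 0 0 0; 1 0 0 0 0; 1 0 0 0 0; 1 0 0 0 0; 1 0 0 0 0"
}}

```text
t: 10.95
tool_pos: [0.6102, 0.1213, 0.1578]
orientation: [2.278, 2.162, 0.001]
force: [-0.4, -0.5, -2.3]
opening: 0.0611
gripper_force: 30.0
```

```bash
python3 - <<'E'
from h import *
s=robot.read_state(); print(s["t"],s["tool_pos"],s["force"],yaw(s),s["opening"]);print(shift([.6146,.1392,.106]))
E
```

```text
10.95 [0.6102 0.1213 0.1578] [-0.3714 -0.4754 -2.3457] -2.9851103815149043 0.06107168676898006
[18.0951  3.4182 51.8322]
```

Call:
{"api": "arm_command", "payload": {
  "increments": "1 9 1.7 0 0; 1 18 3.4 0 0; 1 18 3.4 0 0; 1 18 3.4 0 0; 1 18 3.4 0 0"
}}

```text
t: 11.45
tool_pos: [0.6148, 0.1386, 0.157]
orientation: [-2.279, -2.162, 0.001]
force: [0.1, 0.3, -1.8]
opening: 0.0613
gripper_force: 30.0
```

Call:
{"api": "arm_command", "payload": {
  "increments": "1 0 0 0 0; 1 0 0 10 0; 1 0 0 25 0; 1 0 0 40 0; 1 0 0 45 0"
}}

```text
t: 11.95
tool_pos: [0.6129, 0.1382, 0.1083]
orientation: [-2.277, -2.16, 0.007]
force: [-1.5, -0.4, -2.9]
opening: 0.0615
gripper_force: 30.0
```

Call:
{"api": "arm_command", "payload": {
  "increments": "1 0 0 0 0; 1 0 0 0 0; 1 0 0 1.5 0; 1 0 0 3 0; 1 0 0 4.5 0"
}}

```text
t: 12.45
tool_pos: [0.6153, 0.1386, 0.1081]
orientation: [2.279, 2.161, 0.001]
force: [-0.0, 0.0, -2.1]
opening: 0.0613
gripper_force: 30.0
```

```bash
python3 - <<'E'
from h import *
s=robot.read_state(); print(s["t"],s["tool_pos"],s["force"],yaw(s),s["opening"]);print(shift([.6146,.1392,.1055]))
E
```

```text
12.45 [0.6153 0.1386 0.1081] [-0.0131  0.0494 -2.1497] -3.036053637956213 0.06125097314658534
[ 0.5543 -0.7255  2.5906]
```

Call:
{"api": "arm_command", "payload": {
  "increments": "1 0 0 1 0; 1 0 0 2 0; 1 0 0 2 0; 1 0 0 2 0; 1 0 0 2 0"
}}

```text
t: 12.95
tool_pos: [0.615, 0.1386, 0.1057]
orientation: [2.28, 2.162, 0.0]
force: [0.4, 0.3, -1.8]
opening: 0.0612
gripper_force: 30.0
```

Call:
{"api": "arm_command", "payload": {
  "increments": "0.9 0 0 -0.5 0; 0.5 0 0 -0.5 0; 0 0 0 -0.5 0; 0 0 0 -0.5 0; 0 0 0 -0.5 0"
}}

```text
t: 13.45
tool_pos: [0.6152, 0.1386, 0.1065]
orientation: [2.279, 2.162, 0.001]
force: [0.1, -0.0, -0.2]
opening: 0.0807
gripper_force: 0.0
```

Call:
{"api": "arm_command", "payload": {
  "increments": "0 0 0 0 0; 0 0 0 -15 0; 0 0 0 -45 0; 0 0 0 -75 0; 0 0 0 -75 0"
}}

```text
t: 13.95
tool_pos: [0.6182, 0.139, 0.1884]
orientation: [2.275, 2.158, 0.013]
force: [0.5, 0.3, 1.1]
opening: 0.0931
gripper_force: 0.0
```

Call:
{"api": "arm_command", "payload": {
  "increments": "0 0 -50 0 0; 0 0 -100 0 0; 0 0 -150 0 0; 0 0 -150 0 0; 0 0 -150 0 0"
}}

```text
t: 14.45
tool_pos: [0.4644, 0.1467, 0.1818]
orientation: [2.278, 2.162, 0.002]
force: [0.8, -0.3, 0.2]
opening: 0.0929
gripper_force: 0.0
```

```bash
python3 - <<'E'
from h import *
s=robot.read_state(); print(s["t"],s["tool_pos"],s["force"],yaw(s))
t=robot.read_camera("top"); c=robot.read_camera("scene"); cv2.imwrite("pics/t6.png",t);cv2.imwrite("pics/s6.png",c)
a=cv2.resize(c[130:250,230:350],(480,480),interpolation=2); b=cv2.resize(t[130:250,180:260],(320,480),interpolation=2); cv2.imwrite("pics/m6.png",np.hstack([a,b]))
E
```

```text
14.45 [0.4644 0.1467 0.1818] [ 0.7711 -0.2768  0.2416] -2.991577569364874
```

View pics/m6.png

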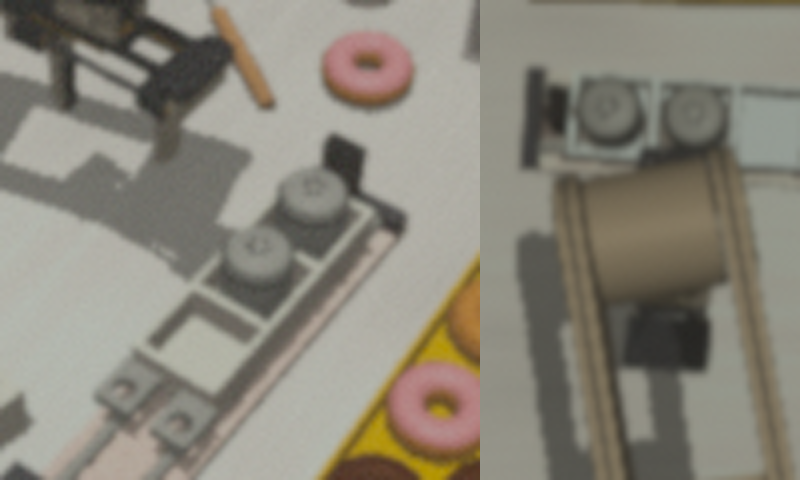

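Both shakers stand upright in pockets at (315,200) and (258,255). Now grip the post.

```bash
python3 - <<'E'
from h import *
print(shift([.621,.267,.18]))
E
```

```text
[128.3525 147.762    3.0163]
```

Call:
{"api": "arm_command", "payload": {
  "increments": "0 43 30 0 0; 0 75 65 0 0; 0 105 100 0 0; 0 128 135 0 0; 0 128 148 0 0"
}}

```text
t: 15.05
tool_pos: [0.6233, 0.269, 0.1793]
orientation: [-2.278, -2.163, -0.0]
force: [-0.7, -0.4, -0.4]
opening: 0.0928
gripper_force: 0.0
```

Call:
{"api": "arm_command", "payload": {
  "increments": "0 0 0 0 0; 0 0 0 0 0; 0 0 0 20 0; 0 0 0 40 0; 0 0 0 60 0"
}}

```text
t: 15.55
tool_pos: [0.6196, 0.2661, 0.1214]
orientation: [2.28, 2.161, 0.002]
force: [-0.0, -0.2, 0.4]
opening: 0.093
gripper_force: 0.0
```

Call:
{"api": "arm_command", "payload": {
  "increments": "0 0 0 0 0; 0 0 0 0 0; 0 0 0 0 0; 0 0 0 0 0; 0 0 0 0 0"
}}

```text
t: 16.05
tool_pos: [0.6203, 0.2667, 0.1225]
orientation: [2.279, 2.161, 0.003]
force: [-0.2, 0.5, -0.1]
opening: 0.0931
gripper_force: 0.0
```

```bash
python3 - <<'E'
from h import *
s=robot.read_state(); print(s["t"],s["tool_pos"],s["force"],yaw(s))
print(shift([.621,.267,.108]))
E
```

```text
16.05 [0.6203 0.2667 0.1225] [-0.1857  0.518  -0.1008] -3.0376963328080024
[ 0.3154  0.6377 14.4916]
```

Call:
{"api": "arm_command", "payload": {
  "increments": "0 0 0 7 0; 0 0 0 14 0; 0.3 0 0 14 0; 0.6 0 0 14 0; 1 0 0 14 0",
  "grip_force": 25
}}

```text
t: 16.55
tool_pos: [0.6197, 0.2665, 0.1071]
orientation: [-2.279, -2.162, 0.0]
force: [0.1, -0.4, 0.1]
opening: 0.0738
gripper_force: 0.0
```

Call:
{"api": "arm_command", "payload": {
  "increments": "1 0 0 0 0; 1 0 0 0 0; 1 0 0 0 0; 1 0 0 0 0; 1 0 0 0 0"
}}

```text
t: 17.05
tool_pos: [0.6204, 0.2664, 0.1072]
orientation: [2.279, 2.161, 0.002]
force: [0.7, -1.6, 5.2]
opening: 0.0362
gripper_force: 25.0
```

```bash
python3 - <<'E'
from h import *
s=robot.read_state(); print(s["t"],s["tool_pos"],s["force"],yaw(s),s["opening"],s["gripper_force"])
E
```

```text
17.05 [0.6204 0.2664 0.1072] [ 0.7467 -1.5635  5.2043] -3.0406883373634543 0.036225703430937124 25.00890702009201
```

Gripped 36 mm. Drag along the rail.

Call:
{"api": "arm_command", "payload": {
  "increments": "1 -5 0 0 0; 1 -13 0 0 0; 1 -23 0 0 0; 1 -33 0 0 0; 1 -43 0 0 0"
}}

```text
t: 17.55
tool_pos: [0.6184, 0.2237, 0.1073]
orientation: [2.279, 2.162, 0.004]
force: [7.6, 3.2, -3.8]
opening: 0.0354
gripper_force: 25.0
```

Call:
{"api": "arm_command", "payload": {
  "increments": "1 -10 0 0 0; 1 -20 0 0 0; 1 -30 0 0 0; 1 -40 0 0 0; 1 -50 0 0 0"
}}

```text
t: 18.05
tool_pos: [0.616, 0.1737, 0.1073]
orientation: [2.278, 2.161, 0.004]
force: [10.0, 2.9, -6.0]
opening: 0.036
gripper_force: 25.0
```

Call:
{"api": "arm_command", "payload": {
  "increments": "1 -7 0 0 0; 1 -13 0 0 0; 1 -18 0 0 0; 1 -23 0 0 0; 1 -28 0 0 0"
}}

```text
t: 18.55
tool_pos: [0.6147, 0.1459, 0.1072]
orientation: [2.278, 2.161, 0.005]
force: [11.1, 3.3, -6.2]
opening: 0.036
gripper_force: 25.0
```

```bash
python3 - <<'E'
from h import *
s=robot.read_state(); print(s["t"],s["tool_pos"],s["force"],yaw(s),s["opening"],s["gripper_force"])
E
```

```text
18.55 [0.6147 0.1459 0.1072] [11.0551  3.3258 -6.1669] -3.031303363146527 0.035976859834968455 25.01281052827835
```

Call:
{"api": "arm_command", "payload": {
  "increments": "1 -4 0.6 0 0; 1 -8 0.6 0 0; 1 -12 0.6 0 0; 1 -14 0.7 0 0; 1 -16 0.7 0 0"
}}

```text
t: 19.05
tool_pos: [0.614, 0.1311, 0.1072]
orientation: [-2.279, -2.162, -0.006]
force: [7.3, 13.2, -5.6]
opening: 0.0358
gripper_force: 25.0
```

Call:
{"api": "arm_command", "payload": {
  "increments": "1 -1.5 0 0 0; 1 -3 0 0 0; 1 -4.5 0 0 0; 1 -6 0 0 0; 1 -6 0 0 0"
}}

```text
t: 19.55
tool_pos: [0.614, 0.1294, 0.1075]
orientation: [-2.274, -2.162, -0.014]
force: [10.0, 24.6, -6.6]
opening: 0.0357
gripper_force: 25.0
```

```bash
python3 - <<'E'
from h import *
s=robot.read_state(); print(s["t"],s["tool_pos"],s["force"],yaw(s),s["opening"],s["gripper_force"])
E
```

```text
19.55 [0.614  0.1294 0.1075] [10.0339 24.6463 -6.6   ] -2.894472714346768 0.035713380876187216 24.97789353132248
```

Call:
{"api": "arm_command", "payload": {
  "increments": "1 2 0.7 0 0; 1 5 0.7 0 0; 0.9 5 0.7 0 0; 0.5 5 0.7 0 0; 0.2 5 0.7 0 0"
}}

```text
t: 20.05
tool_pos: [0.6136, 0.1279, 0.107]
orientation: [2.28, 2.161, -0.001]
force: [0.1, -0.2, 0.1]
opening: 0.0475
gripper_force: 0.0
```

Call:
{"api": "arm_command", "payload": {
  "increments": "0 0 0 0 0; 0 0 0 0 0; 0 0 0 -30 0; 0 0 0 -60 0; 0 0 0 -80 0"
}}

```text
t: 20.55
tool_pos: [0.6145, 0.1284, 0.1895]
orientation: [2.279, 2.16, 0.002]
force: [1.1, 0.2, 0.1]
opening: 0.0877
gripper_force: 0.0
```

Call:
{"api": "arm_command", "payload": {
  "increments": "0 0 -50 0 0; 0 0 -100 0 0; 0 20 -150 0 0; 0 40 -200 0 0; 0 60 -220 0 0"
}}

```text
t: 21.05
tool_pos: [0.3946, 0.2, 0.1868]
orientation: [-2.28, -2.161, 0.001]
force: [0.4, 1.2, 1.1]
opening: 0.0931
gripper_force: 0.0
```

```bash
python3 - <<'E'
from h import *
s=robot.read_state(); print(s["t"],s["tool_pos"],s["force"],yaw(s))
t=robot.read_camera("top"); c=robot.read_camera("scene"); cv2.imwrite("pics/t7.png",t);cv2.imwrite("pics/s7.png",c)
a=cv2.resize(c[180:320,160:300],(480,480),interpolation=2); b=cv2.resize(t[135:255,240:320],(320,480),interpolation=2); cv2.imwrite("pics/m7.png",np.hstack([a,b]))
E
```

```text
21.05 [0.3946 0.2    0.1868] [0.433  1.2314 1.0982] -3.0859123418072567
```

View pics/m7.png

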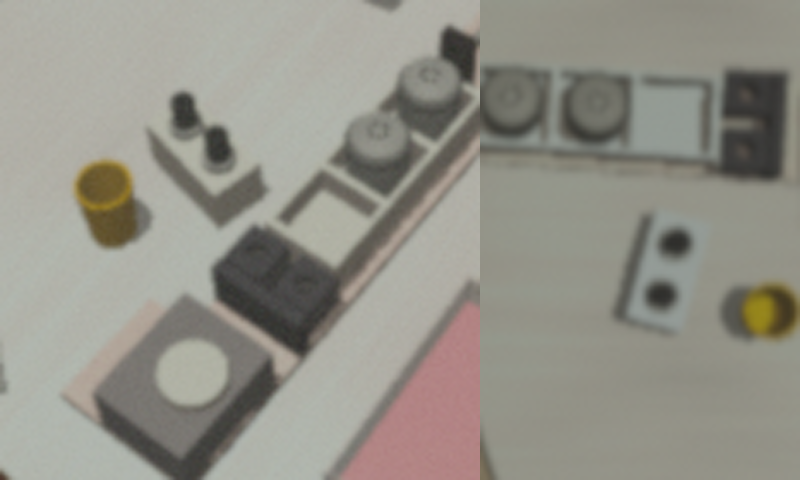

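The carrier is at the forks with the lugs inside them (forks at crop (275,270)). Measure pins by masks and check travel and the blade.

```bash
python3 - <<'E'
from h import *
R={"top":cv2.imread("pics/t7.png"),"scene":cv2.imread("pics/s7.png")}
def cen(n,box,th=70):
    x0,x1,y0,y1=box; g=cv2.cvtColor(R[n],6)[y0:y1,x0:x1]
    k,_,st,ce=cv2.connectedComponentsWithStats((g<th).astype(np.uint8))
    i=1+np.argmax(st[1:,4]); return tuple(ce[i]+[x0,y0]),st[i,4]
for th in(70,85):
  for nm,a,b in(("A",(283,294,188,202),(216,230,214,228)),("B",(280,291,203,215),(206,219,204,218))):
    (ta,na),(sb,nb)=cen("top",a,th),cen("scene",b,th); print(th,nm,ta,na,sb,nb,tri(ta,sb),plane("top",*ta,.087),plane("scene",*sb,.085))
# travel: shaker pair shift between t6 and t7
up=lambda p:cv2.resize(cv2.imread(p),None,fx=4,fy=4,interpolation=2)
a,b=up("pics/t6.png"),up("pics/t7.png")
T=a[145*4:163*4,201*4:221*4]; r=cv2.matchTemplate(b[130*4:180*4,190*4:290*4],T,cv2.TM_CCOEFF_NORMED); _,m,_,l=cv2.minMaxLoc(r)
u0,v0=201+10,145+9; u1,v1=l[0]/4+190+10,l[1]/4+130+9
p,q=plane("top",u0,v0,.078),plane("top",u1,v1,.078); print("travel",m,p,q,np.linalg.norm(p-q))
# blade: compare with the start
o=cv2.imread("pics/top0.png"); print("blade diff",cv2.absdiff(o,R["top"])[195:250,335:375].max(), "rack",cv2.absdiff(o,R["top"])[180:222,270:320].max())
E
```

```text
70 A (np.float64(288.60869565217394), np.float64(195.2173913043478)) 23 (np.float64(223.0952380952381), np.float64(222.11904761904762)) 42 (array([ 0.4801, -0.0751,  0.082 ]), np.float64(0.002187589277709199)) [ 0.4805 -0.0739  0.087 ] [ 0.4808 -0.0774  0.085 ]
70 B (np.float64(284.6190476190476), np.float64(208.42857142857142)) 21 (np.float64(213.34883720930233), np.float64(212.13953488372093)) 43 (array([ 0.4292, -0.0607,  0.0816]), np.float64(0.0029382310392727516)) [ 0.43   -0.0593  0.087 ] [ 0.4299 -0.0635  0.085 ]
85 A (np.float64(288.38709677419354), np.float64(195.3548387096774)) 31 (np.float64(223.078431372549), np.float64(222.19607843137254)) 51 (array([ 0.4796, -0.0745,  0.0805]), np.float64(0.002456803411826578)) [ 0.48   -0.0731  0.087 ] [ 0.481  -0.0777  0.085 ]
85 B (np.float64(284.65625), np.float64(208.40625)) 32 (np.float64(213.41509433962264), np.float64(212.54716981132074)) 53 (array([ 0.4294, -0.061 ,  0.0798]), np.float64(0.002853047906480261)) [ 0.4301 -0.0594  0.087 ] [ 0.4311 -0.0647  0.085 ]
travel 0.961503267288208 [0.635 0.226 0.078] [0.6288 0.0901 0.078 ] 0.1360267420159473
blade diff 4 rack 4
```

Call:
{"api": "arm_command", "payload": {
  "increments": "0.35 0 0 0 -0.145; 0.35 0 0 0 -0.29; 0.35 0 0 0 -0.435; 0.35 0 0 0 -0.58; 0.35 0 0 0 -0.725"
}}

```text
t: 21.65
tool_pos: [0.3979, 0.1997, 0.1873]
orientation: [1.357, 2.833, -0.0]
force: [-0.2, 0.5, -0.4]
opening: 0.0613
gripper_force: 0.0
```

Call:
{"api": "arm_command", "payload": {
  "increments": "0.35 0 0 0 -0.145; 0.35 0 0 0 -0.29; 0.35 0 0 0 -0.435; 0.35 0 0 0 -0.58; 0.35 0 0 0 -0.725"
}}

```text
t: 22.15
tool_pos: [0.3979, 0.1997, 0.1872]
orientation: [0.264, 3.13, -0.0]
force: [-0.5, 0.2, -0.0]
opening: 0.0604
gripper_force: 0.0
```

Call:
{"api": "arm_command", "payload": {
  "increments": "0.35 0 0 0 -0.121; 0.35 0 0 0 -0.121; 0.35 0 0 0 -0.121; 0.35 0 0 0 -0.121; 0.35 0 0 0 -0.121"
}}

```text
t: 22.65
tool_pos: [0.3974, 0.2001, 0.1871]
orientation: [0.086, 3.14, -0.0]
force: [-0.3, 0.2, -0.1]
opening: 0.0601
gripper_force: 0.0
```

```bash
python3 - <<'E'
from h import *
s=robot.read_state(); print(s["t"],s["tool_pos"],s["force"],yaw(s),s["opening"],s["q"]);print(shift([.4802,-.0752,.16]))
E
```

```text
22.65 [0.3974 0.2001 0.1871] [-0.3013  0.1701 -0.0794] 86.86679086814067 0.06010806824851222 [ 0.3511 -0.27    1.9734 -0.0001  1.4382 -1.165 ]
[ -97.7302 -270.3276   27.1659]
```

Call:
{"api": "arm_command", "payload": {
  "increments": "0.35 -17 -47 0 0; 0.35 -34 -94 0 0; 0.35 -51 -141 0 0; 0.35 -68 -188 0 0; 0.35 -85 -235 0 0"
}}

```text
t: 23.15
tool_pos: [0.4701, -0.041, 0.1874]
orientation: [0.084, 3.14, -0.0]
force: [-0.3, 0.6, 0.7]
opening: 0.0604
gripper_force: 0.0
```

Call:
{"api": "arm_command", "payload": {
  "increments": "0.35 -12.7 -35.3 0 0; 0.35 -12.7 -35.3 27 0; 0.35 -12.7 -35.3 27 0; 0.35 -12.7 -35.3 27 0; 0.35 -12.7 -35.3 27 0"
}}

```text
t: 23.65
tool_pos: [0.4809, -0.0742, 0.1611]
orientation: [0.082, 3.14, -0.0]
force: [0.1, -0.7, -0.5]
opening: 0.0604
gripper_force: 0.0
```

```bash
python3 - <<'E'
from h import *
s=robot.read_state(); print(s["t"],s["tool_pos"],s["force"],yaw(s),s["opening"]);print(shift([.4802,-.0752,.098]))
t=robot.read_camera("top"); c=robot.read_camera("scene"); cv2.imwrite("pics/s8.png",c)
cv2.imwrite("pics/m8.png",cv2.resize(c[170:290,160:300],None,fx=4,fy=4,interpolation=2))
E
```

```text
23.65 [ 0.4809 -0.0742  0.1611] [ 0.1285 -0.6829 -0.464 ] 87.02424395429804 0.06042666701025435
[ 0.6746 -0.9891 63.0806]
```

View pics/m8.png

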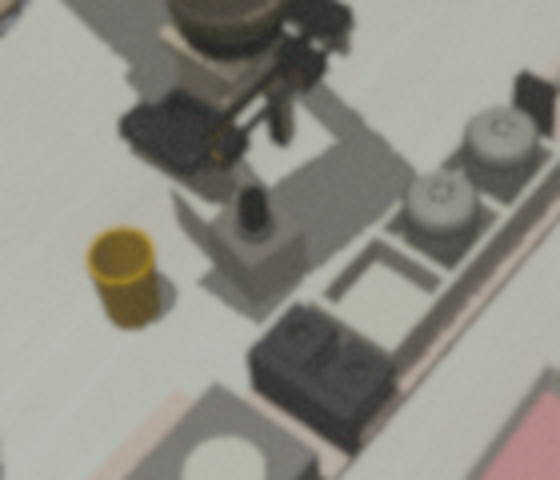

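Gripper hovers over the front pin (grip at (253,205) in the crop). Lower and grasp.

Call:
{"api": "arm_command", "payload": {
  "increments": "0.35 0.7 -1 20 0; 0.35 0.7 -1 40 0; 0.35 0.7 -1 55 0; 0.35 0.7 -1 62 0; 0.35 0.7 -1 62 0",
  "grip_force": 30
}}

```text
t: 24.25
tool_pos: [0.4794, -0.0754, 0.0978]
orientation: [-0.082, -3.139, -0.0]
force: [0.7, 0.5, 1.3]
opening: 0.0606
gripper_force: 0.0
```

Call:
{"api": "arm_command", "payload": {
  "increments": "0.35 0 0 0 0; 0.35 0 0 0 0; 0.6 0 0 0 0; 0.8 0 0 0 0; 1 0 0 0 0"
}}

```text
t: 24.75
tool_pos: [0.48, -0.076, 0.0984]
orientation: [0.083, 3.14, -0.0]
force: [0.1, -0.0, 0.4]
opening: 0.041
gripper_force: 0.0
```

Call:
{"api": "arm_command", "payload": {
  "increments": "1 0 0 0 0; 1 0 0 0 0; 1 0 0 0 0; 1 0 0 0 0; 1 0 0 0 0"
}}

```text
t: 25.25
tool_pos: [0.4798, -0.0759, 0.0981]
orientation: [-0.083, -3.14, 0.0]
force: [-1.1, 0.8, -0.2]
opening: 0.0234
gripper_force: 30.0
```

```bash
python3 - <<'E'
from h import *
s=robot.read_state(); print(s["t"],s["tool_pos"],s["force"],s["wrist_torque"],yaw(s),s["opening"],s["gripper_force"])
E
```

```text
25.25 [ 0.4798 -0.0759  0.0981] [-1.0934  0.8072 -0.205 ] [-0.0171  0.0003  0.0104] 86.97366978072571 0.023351130688151155 30.00004917383194
```

Call:
{"api": "arm_command", "payload": {
  "increments": "1 0 0 -15 0; 1 0 0 -35 0; 1 0 0 -60 0; 1 0 0 -85 0; 1 0 0 -85 0"
}}

```text
t: 25.75
tool_pos: [0.4819, -0.0764, 0.1868]
orientation: [0.083, 3.135, -0.002]
force: [0.3, -0.5, -0.4]
opening: 0.0234
gripper_force: 30.0
```

Call:
{"api": "arm_command", "payload": {
  "increments": "1 -30 -15 0 0; 1 -65 -32 0 0; 1 -105 -50 0 0; 1 -140 -65 0 0; 1 -152 -60 0 0"
}}

```text
t: 26.25
tool_pos: [0.6298, -0.1461, 0.1801]
orientation: [-0.086, -3.138, 0.0]
force: [-0.2, 0.6, -0.2]
opening: 0.0236
gripper_force: 30.0
```

Call:
{"api": "arm_command", "payload": {
  "increments": "1 0 0 0 0; 1 0 0 0 0; 1 0 0 0 0; 1 0 0 0 0; 1 0 0 0 0"
}}

```text
t: 26.75
tool_pos: [0.6281, -0.1437, 0.1835]
orientation: [0.083, 3.14, -0.0]
force: [0.2, -0.2, -2.0]
opening: 0.0237
gripper_force: 30.0
```

```bash
python3 - <<'E'
from h import *
s=robot.read_state(); print(s["t"],s["tool_pos"],s["force"],s["wrist_torque"],yaw(s),s["opening"],s["gripper_force"])
print(shift([.6289,-.1431,.16]))
t=robot.read_camera("top"); c=robot.read_camera("scene"); cv2.imwrite("pics/s9.png",c);cv2.imwrite("pics/t9.png",t)
cv2.imwrite("pics/m9.png",cv2.resize(c[180:290,190:300],None,fx=5,fy=5,interpolation=2))
E
```

```text
26.75 [ 0.6281 -0.1437  0.1835] [ 0.1825 -0.164  -2.0052] [-0.0008 -0.0276  0.0322] 86.98055973210417 0.023707602221401787 29.99972641468048
[-0.7892  0.6665 23.5392]
```

View pics/m9.png

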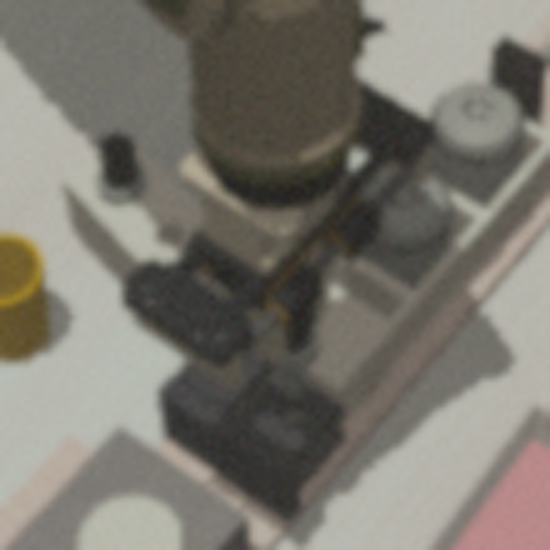

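Pin is held just above the far fork (about (270,370)). Lower gently, watching force.

Call:
{"api": "arm_command", "payload": {
  "increments": "1 -0.8 0.7 7 0; 1 -0.8 0.7 15 0; 1 -0.8 0.7 18 0; 1 -0.8 0.7 18 0; 1 -0.8 0.7 18 0"
}}

```text
t: 27.35
tool_pos: [0.6292, -0.1431, 0.1648]
orientation: [-0.083, -3.14, -0.0]
force: [0.0, -0.3, -1.6]
opening: 0.0237
gripper_force: 30.0
```

Call:
{"api": "arm_command", "payload": {
  "increments": "1 0 0 2 0; 1 0 0 4 0; 1 0 0 6 0; 1 0 0 8 0; 1 0 0 8 0"
}}

```text
t: 27.85
tool_pos: [0.629, -0.1431, 0.1566]
orientation: [-0.083, -3.14, -0.0]
force: [-0.1, 0.5, -1.3]
opening: 0.0236
gripper_force: 30.0
```

```bash
python3 - <<'E'
from h import *
s=robot.read_state(); print(s["t"],s["tool_pos"],s["force"],s["wrist_torque"],yaw(s),s["opening"],s["gripper_force"])
E
```

```text
27.85 [ 0.629  -0.1431  0.1566] [-0.094   0.5189 -1.2841] [ 0.0414  0.0439 -0.0082] 86.97321312983912 0.023589284111548828 29.999678134918213
```

Call:
{"api": "arm_command", "payload": {
  "increments": "1 0 0 2 0; 1 0 0 4 0; 1 0 0 6 0; 1 0 0 6 0; 1 0 0 6 0"
}}

```text
t: 28.35
tool_pos: [0.6292, -0.1433, 0.151]
orientation: [-0.083, -3.14, 0.0]
force: [-1.2, -1.8, -1.6]
opening: 0.0234
gripper_force: 30.0
```

```bash
python3 - <<'E'
from h import *
s=robot.read_state(); print(s["t"],s["tool_pos"],s["force"],s["wrist_torque"],s["opening"])
E
```

```text
28.35 [ 0.6292 -0.1433  0.151 ] [-1.1637 -1.7662 -1.5795] [-0.2703  0.0123  0.0216] 0.023369154658808528
```

Call:
{"api": "arm_command", "payload": {
  "increments": "1 0.3 -0.5 0 0; 1 0.3 -0.5 2 0; 1 0.3 -0.5 4 0; 1 0.3 -0.5 6 0; 1 0.3 -0.5 6 0"
}}

```text
t: 28.85
tool_pos: [0.6288, -0.1436, 0.1447]
orientation: [-0.083, -3.14, -0.0]
force: [0.1, -1.8, -1.2]
opening: 0.0236
gripper_force: 30.0
```

```bash
python3 - <<'E'
from h import *
s=robot.read_state(); print(s["t"],s["tool_pos"],s["force"],s["wrist_torque"],s["opening"])
E
```

```text
28.85 [ 0.6288 -0.1436  0.1447] [ 0.0699 -1.8446 -1.1796] [-0.2291 -0.0906  0.0169] 0.02357080050138553
```

Call:
{"api": "arm_command", "payload": {
  "increments": "1 0 -0.6 0 0; 1 0 -0.6 2 0; 1 0 -0.6 4 0; 1 0 -0.6 6 0; 1 0 -0.6 6 0"
}}

```text
t: 29.35
tool_pos: [0.6286, -0.1441, 0.1385]
orientation: [-0.083, -3.14, -0.0]
force: [0.3, 0.6, -1.2]
opening: 0.0233
gripper_force: 30.0
```

```bash
python3 - <<'E'
from h import *
s=robot.read_state(); print(s["t"],s["tool_pos"],s["force"],s["wrist_torque"],s["opening"])
E
```

```text
29.35 [ 0.6286 -0.1441  0.1385] [ 0.2833  0.5862 -1.1814] [ 0.0555 -0.013  -0.0189] 0.0233434240929881
```

Call:
{"api": "arm_command", "payload": {
  "increments": "1 0 0 2 0; 1 0 0 4 0; 1 0 0 6 0; 1 0 0 8 0; 1 0 0 8 0"
}}

```text
t: 29.85
tool_pos: [0.6287, -0.1441, 0.1306]
orientation: [-0.083, -3.14, -0.0]
force: [-0.2, -1.1, -1.0]
opening: 0.0235
gripper_force: 30.0
```

```bash
python3 - <<'E'
from h import *
s=robot.read_state(); print(s["t"],s["tool_pos"],s["force"],s["wrist_torque"],s["opening"])
E
```

```text
29.85 [ 0.6287 -0.1441  0.1306] [-0.219  -1.1239 -1.0054] [ 0.0239 -0.0564 -0.0447] 0.023459425330319555
```

Tip is through the lug. Continue through the lower plate.

Call:
{"api": "arm_command", "payload": {
  "increments": "1 0 -0.2 2 0; 1 0 -0.2 4 0; 1 0 -0.2 6 0; 1 0 -0.2 8 0; 1 0 -0.2 8 0"
}}

```text
t: 30.35
tool_pos: [0.6287, -0.1444, 0.1226]
orientation: [-0.083, -3.14, -0.0]
force: [-0.9, -0.9, -0.7]
opening: 0.0237
gripper_force: 30.0
```

Call:
{"api": "arm_command", "payload": {
  "increments": "1 0 0 2 0; 1 0 0 4 0; 1 0 0 6 0; 1 0 0 8 0; 1 0 0 8 0"
}}

```text
t: 30.85
tool_pos: [0.6287, -0.1443, 0.1146]
orientation: [-0.083, -3.14, -0.0]
force: [-0.1, -0.0, -1.7]
opening: 0.0234
gripper_force: 30.0
```

```bash
python3 - <<'E'
from h import *
s=robot.read_state(); print(s["t"],s["tool_pos"],s["force"],s["wrist_torque"],s["opening"])
E
```

```text
30.85 [ 0.6287 -0.1443  0.1146] [-0.0565 -0.0345 -1.6644] [ 0.0543 -0.0337  0.0273] 0.023408626026856352
```

Call:
{"api": "arm_command", "payload": {
  "increments": "1 0 0 2 0; 1 0 0 4 0; 1 0 0 5.5 0; 1 0 0 7 0; 1 0 0 7 0"
}}

```text
t: 31.35
tool_pos: [0.629, -0.1445, 0.1082]
orientation: [0.083, 3.14, -0.0]
force: [-0.3, -0.6, -1.8]
opening: 0.0236
gripper_force: 30.0
```

```bash
python3 - <<'E'
from h import *
s=robot.read_state(); print(s["t"],s["tool_pos"],s["force"],s["wrist_torque"],s["opening"])
E
```

```text
31.35 [ 0.629  -0.1445  0.1082] [-0.281  -0.6398 -1.8135] [ 0.0585  0.0211 -0.0625] 0.023622397804211933
```

Call:
{"api": "arm_command", "payload": {
  "increments": "1 0 0 0.5 0; 1 0 0 1 0; 1 0 0 1 0; 1 0 0 1 0; 1 0 0 1 0"
}}

```text
t: 31.85
tool_pos: [0.6291, -0.1445, 0.1082]
orientation: [0.083, 3.14, -0.0]
force: [-3.8, 1.1, 7.5]
opening: 0.0238
gripper_force: 30.0
```

Call:
{"api": "arm_command", "payload": {
  "increments": "0.8 0 0 0 0; 0.6 0 0 0 0; 0.35 0 0 0 0; 0.35 0 0 0 0; 0.35 0 0 0 0"
}}

```text
t: 32.35
tool_pos: [0.6289, -0.1444, 0.1069]
orientation: [-0.083, -3.14, -0.0]
force: [0.2, 0.1, 0.2]
opening: 0.0508
gripper_force: 0.0
```

Call:
{"api": "arm_command", "payload": {
  "increments": "0.35 0 0 -5 0; 0.35 0 0 -20 0; 0.35 0 0 -45 0; 0.35 0 0 -70 0; 0.35 0 0 -75 0"
}}

```text
t: 32.85
tool_pos: [0.6312, -0.1451, 0.1876]
orientation: [0.083, 3.133, -0.003]
force: [0.0, 0.0, -0.5]
opening: 0.0608
gripper_force: 0.0
```

Call:
{"api": "arm_command", "payload": {
  "increments": "0.35 40 15 0 0; 0.35 85 32 0 0; 0.35 130 50 0 0; 0.35 175 65 0 0; 0.35 202 70 0 0"
}}

```text
t: 33.35
tool_pos: [0.4282, -0.0625, 0.1813]
orientation: [-0.082, -3.139, -0.001]
force: [0.3, -1.3, 0.0]
opening: 0.0606
gripper_force: 0.0
```

Call:
{"api": "arm_command", "payload": {
  "increments": "0.35 0 0 0 0; 0.35 0 0 0 0; 0.35 0 0 0 0; 0.35 0 0 0 0; 0.35 0 0 0 0"
}}

```text
t: 33.85
tool_pos: [0.4315, -0.0641, 0.1821]
orientation: [-0.083, -3.14, -0.0]
force: [0.1, 0.7, -0.5]
opening: 0.0603
gripper_force: 0.0
```

```bash
python3 - <<'E'
from h import *
s=robot.read_state(); print(s["t"],s["tool_pos"],s["force"],s["wrist_torque"],s["opening"],yaw(s))
print(shift([.4292,-.0615,.099]))
t=robot.read_camera("top"); c=robot.read_camera("scene"); cv2.imwrite("pics/s10.png",c);cv2.imwrite("pics/t10.png",t)
a=cv2.resize(c[180:280,180:300],(576,480),interpolation=2); b=cv2.resize(t[180:255,330:385],(224,306),interpolation=2)
b=cv2.copyMakeBorder(b,0,174,0,0,0); cv2.imwrite("pics/m10.png",np.hstack([a,b]))
print(cv2.absdiff(cv2.imread("pics/top0.png"),t)[195:250,335:375].max())
E
```

```text
33.85 [ 0.4315 -0.0641  0.1821] [ 0.0886  0.6766 -0.4751] [-0.0096 -0.0069  0.008 ] 0.06031278877048946 86.96015514560247
[ 2.3575  2.509  83.0517]
4
```

View pics/m10.png

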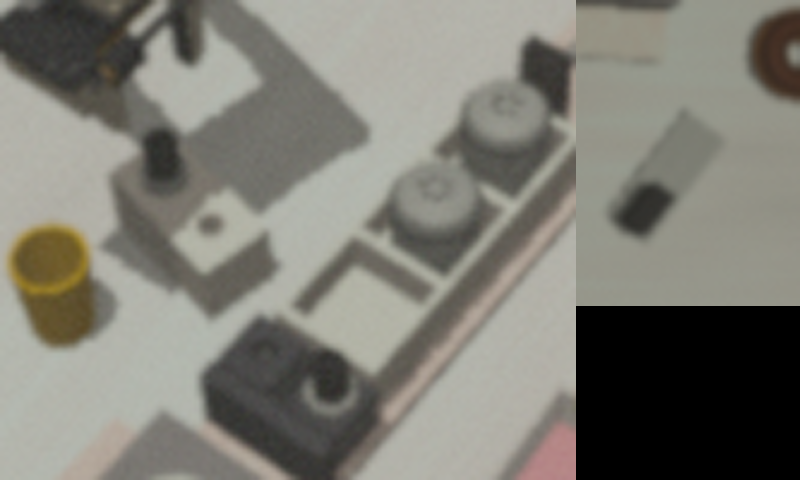

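First pin seated with its flange flat on the far fork (330,385); second pin still in the rack at (162,150), blade unmoved. Same again.

Call:
{"api": "arm_command", "payload": {
  "increments": "0.35 2.4 2.5 20 0; 0.35 2.4 2.5 45 0; 0.35 2.4 2.5 70 0; 0.35 2.4 2.5 83 0; 0.35 2.4 2.5 83 0"
}}

```text
t: 34.45
tool_pos: [0.4271, -0.0609, 0.0971]
orientation: [-0.083, -3.136, -0.002]
force: [0.2, -0.1, 0.2]
opening: 0.0605
gripper_force: 0.0
```

Call:
{"api": "arm_command", "payload": {
  "increments": "0.35 0 0 0 0; 0.35 0 0 0 0; 0.6 0 0 0 0; 0.8 0 0 0 0; 1 0 0 0 0"
}}

```text
t: 34.95
tool_pos: [0.429, -0.0614, 0.0997]
orientation: [0.083, 3.14, -0.0]
force: [-0.5, 0.5, -0.9]
opening: 0.041
gripper_force: 0.0
```

Call:
{"api": "arm_command", "payload": {
  "increments": "1 0 0 0 0; 1 0 0 0 0; 1 0 0 0 0; 1 0 0 0 0; 1 0 0 0 0"
}}

```text
t: 35.45
tool_pos: [0.4287, -0.0614, 0.0992]
orientation: [0.083, 3.14, -0.0]
force: [-0.7, -1.6, 2.2]
opening: 0.0235
gripper_force: 30.0
```

Call:
{"api": "arm_command", "payload": {
  "increments": "1 0 0 -15 0; 1 0 0 -35 0; 1 0 0 -60 0; 1 0 0 -85 0; 1 0 0 -85 0"
}}

```text
t: 35.95
tool_pos: [0.4306, -0.0616, 0.1875]
orientation: [0.083, 3.135, -0.002]
force: [0.3, -0.5, -0.4]
opening: 0.0235
gripper_force: 30.0
```

Call:
{"api": "arm_command", "payload": {
  "increments": "1 -30 -15 0 0; 1 -65 -32 0 0; 1 -105 -50 0 0; 1 -140 -65 0 0; 1 -147.5 -72.5 0 0"
}}

```text
t: 36.45
tool_pos: [0.5737, -0.1424, 0.1813]
orientation: [-0.084, -3.138, -0.001]
force: [-2.3, 0.9, -1.0]
opening: 0.0232
gripper_force: 30.0
```

Call:
{"api": "arm_command", "payload": {
  "increments": "1 0 0 0 0; 1 0 0 0 0; 1 0 0 0 0; 1 0 0 0 0; 1 0 0 0 0"
}}

```text
t: 36.95
tool_pos: [0.5718, -0.141, 0.1846]
orientation: [0.082, 3.14, -0.0]
force: [-0.1, 0.3, -0.5]
opening: 0.0234
gripper_force: 30.0
```

```bash
python3 - <<'E'
from h import *
s=robot.read_state(); print(s["t"],s["tool_pos"],s["force"],s["wrist_torque"],s["opening"],yaw(s))
print(shift([.5729,-.1416,.165]))
E
```

```text
36.95 [ 0.5718 -0.141   0.1846] [-0.11    0.319  -0.4907] [ 0.0014 -0.0025  0.0159] 0.02337503900865475 86.99736498826364
[-1.1318 -0.5166 19.6188]
```

Call:
{"api": "arm_command", "payload": {
  "increments": "1 -1.1 -0.5 7 0; 1 -1.1 -0.5 15 0; 1 -1.1 -0.5 19 0; 1 -1.1 -0.5 19 0; 1 -1.1 -0.5 19 0"
}}

```text
t: 37.45
tool_pos: [0.573, -0.1419, 0.1648]
orientation: [-0.083, -3.14, -0.0]
force: [-0.8, -0.5, -1.4]
opening: 0.0233
gripper_force: 30.0
```

Call:
{"api": "arm_command", "payload": {
  "increments": "1 0 0 2 0; 1 0 0 4 0; 1 0 0 6 0; 1 0 0 8 0; 1 0 0 8 0"
}}

```text
t: 37.95
tool_pos: [0.573, -0.1419, 0.1567]
orientation: [-0.083, -3.14, -0.0]
force: [1.0, -0.1, -1.2]
opening: 0.0234
gripper_force: 30.0
```

```bash
python3 - <<'E'
from h import *
s=robot.read_state(); print(s["t"],s["tool_pos"],s["force"],s["wrist_torque"],s["opening"])
E
```

```text
37.95 [ 0.573  -0.1419  0.1567] [ 0.9811 -0.1488 -1.1517] [0.0583 0.0144 0.0262] 0.023423680972127988
```

Call:
{"api": "arm_command", "payload": {
  "increments": "1 0 0 2 0; 1 0 0 4 0; 1 0 0 6 0; 1 0 0 7 0; 1 0 0 7 0"
}}

```text
t: 38.45
tool_pos: [0.573, -0.1419, 0.1499]
orientation: [-0.083, -3.14, -0.0]
force: [0.3, -0.4, -1.1]
opening: 0.0235
gripper_force: 30.0
```

```bash
python3 - <<'E'
from h import *
s=robot.read_state(); print(s["t"],s["tool_pos"],s["force"],s["wrist_torque"],s["opening"])
E
```

```text
38.45 [ 0.573  -0.1419  0.1499] [ 0.2954 -0.4242 -1.0932] [ 0.0333  0.0005 -0.0149] 0.023515965552540773
```

Clean entry; continue to the seat.

Call:
{"api": "arm_command", "payload": {
  "increments": "1 0 0 3 0; 1 0 0 6 0; 1 0 0 9 0; 1 0 0 12 0; 1 0 0 12 0"
}}

```text
t: 38.95
tool_pos: [0.5728, -0.1419, 0.1374]
orientation: [-0.083, -3.139, -0.0]
force: [-0.4, -0.1, -1.7]
opening: 0.0234
gripper_force: 30.0
```

Call:
{"api": "arm_command", "payload": {
  "increments": "1 0 0 2 0; 1 0 0 4 0; 1 0 0 6 0; 1 0 0 8 0; 1 0 0 8 0"
}}

```text
t: 39.45
tool_pos: [0.573, -0.1419, 0.1297]
orientation: [-0.083, -3.14, -0.0]
force: [-1.2, -0.2, -1.0]
opening: 0.0235
gripper_force: 30.0
```

```bash
python3 - <<'E'
from h import *
s=robot.read_state(); print(s["t"],s["tool_pos"],s["force"],s["wrist_torque"],s["opening"])
E
```

```text
39.45 [ 0.573  -0.1419  0.1297] [-1.2173 -0.2393 -1.0033] [-0.0295 -0.0083 -0.0526] 0.023497052903395453
```

Call:
{"api": "arm_command", "payload": {
  "increments": "1 0 0 3 0; 1 0 0 6 0; 1 0 0 9 0; 1 0 0 12 0; 1 0 0 12 0"
}}

```text
t: 39.95
tool_pos: [0.5728, -0.1419, 0.1174]
orientation: [-0.083, -3.139, -0.0]
force: [0.0, -0.5, -1.4]
opening: 0.0232
gripper_force: 30.0
```

Call:
{"api": "arm_command", "payload": {
  "increments": "1 0 0 3 0; 1 0 0 5 0; 1 0 0 7 0; 1 0 0 8 0; 1 0 0 8 0"
}}

```text
t: 40.45
tool_pos: [0.5731, -0.142, 0.1099]
orientation: [-0.083, -3.14, -0.0]
force: [0.1, -0.5, -0.6]
opening: 0.0237
gripper_force: 30.0
```

```bash
python3 - <<'E'
from h import *
s=robot.read_state(); print(s["t"],s["tool_pos"],s["force"],s["wrist_torque"],s["opening"])
E
```

```text
40.45 [ 0.5731 -0.142   0.1099] [ 0.0746 -0.4507 -0.6257] [ 0.0398 -0.0072  0.0425] 0.023721130399027554
```

Call:
{"api": "arm_command", "payload": {
  "increments": "1 0 0 0.6 0; 1 0 0 1.2 0; 1 0 0 1.6 0; 1 0 0 1.6 0; 1 0 0 1.6 0"
}}

```text
t: 40.95
tool_pos: [0.5733, -0.1421, 0.1092]
orientation: [0.083, 3.14, -0.0]
force: [-3.6, 1.5, 6.5]
opening: 0.0233
gripper_force: 30.0
```

Call:
{"api": "arm_command", "payload": {
  "increments": "0.8 0 0 0 0; 0.6 0 0 0 0; 0.35 0 0 0 0; 0.35 0 0 0 0; 0.35 0 0 0 0"
}}

```text
t: 41.45
tool_pos: [0.5731, -0.142, 0.1084]
orientation: [-0.083, -3.14, -0.0]
force: [0.9, -0.4, 0.5]
opening: 0.0506
gripper_force: 0.0
```

Call:
{"api": "arm_command", "payload": {
  "increments": "0.35 0 0 -5 0; 0.35 0 0 -20 0; 0.35 0 0 -45 0; 0.35 0 0 -70 0; 0.35 0 0 -75 0"
}}

```text
t: 41.95
tool_pos: [0.5754, -0.1427, 0.1887]
orientation: [0.083, 3.134, -0.003]
force: [0.2, -0.3, -0.3]
opening: 0.0603
gripper_force: 0.0
```

```bash
python3 - <<'E'
from h import *
s=robot.read_state(); print(s["t"],s["tool_pos"],s["opening"],yaw(s))
t=robot.read_camera("top"); c=robot.read_camera("scene"); cv2.imwrite("pics/s11.png",c);cv2.imwrite("pics/t11.png",t)
print("moved?",cv2.absdiff(cv2.imread("pics/top0.png"),t)[195:250,335:375].max())
def cen(im,box,th):
    x0,x1,y0,y1=box; g=cv2.cvtColor(im,6)[y0:y1,x0:x1]
    k,L,st,ce=cv2.connectedComponentsWithStats((g<th).astype(np.uint8)); i=1+np.argmax(st[1:,4])
    r=cv2.minAreaRect(np.argwhere(L==i)[:,::-1].astype(np.float32)); return tuple(ce[i]+[x0,y0]),st[i,4],r[1:]
for th in(65,80):
    a,b=cen(t,(335,362,215,245),th),cen(c,(135,160,245,280),th); print(a,b,tri(a[0],b[0]),plane("top",*a[0],.035),plane("scene",*b[0],.03))
# blade direction from whole blade mask in top (darker than bench)
g=cv2.cvtColor(t,6)[195:250,335:375]; print(np.median(g))
m=(g<np.median(g)-14).astype(np.uint8); k,L,st,ce=cv2.connectedComponentsWithStats(m); i=1+np.argmax(st[1:,4])
P=np.argwhere(L==i)[:,::-1]+[335,195]; W=np.array([plane("top",*p,.005)[:2] for p in P]).astype(np.float32)
print(cv2.minAreaRect(W*1000),st[i,4])
E
```

```text
41.95 [ 0.5754 -0.1427  0.1887] 0.060269569697842765 86.97729597837959
moved? 57
((np.float64(346.2530120481928), np.float64(230.74698795180723)), np.int32(83), ((7.027819633483887, 12.02538013458252), 38.65980529785156)) ((np.float64(146.7008547008547), np.float64(263.8376068376068)), np.int32(117), ((17.46256446838379, 7.276068687438965), 75.96376037597656)) (array([ 0.3488, -0.3083,  0.0225]), np.float64(0.002985446007379334)) [ 0.3497 -0.3045  0.035 ] [ 0.352  -0.3116  0.03  ]
((np.float64(346.11650485436894), np.float64(230.66990291262135)), np.int32(103), ((8.199999809265137, 13.200000762939453), 36.869895935058594)) ((np.float64(146.79136690647482), np.float64(263.8201438848921)), np.int32(139), ((18.04268455505371, 8.43299388885498), 78.69007110595703)) (array([ 0.349 , -0.3079,  0.0223]), np.float64(0.0032915611166384074)) [ 0.35   -0.3039  0.035 ] [ 0.3522 -0.3114  0.03  ]
150.0
((379.52374267578125, -328.847412109375), (53.45929718017578, 134.2622833251953), 53.250938415527344) 440
```

```bash
python3 - <<'E'
from h import *
o=cv2.imread("pics/top0.png")
for n in("top0","t10","t11"):
    t=cv2.imread(f"pics/{n}.png"); g=cv2.cvtColor(t,6)[195:250,335:375]
    k,L,st,ce=cv2.connectedComponentsWithStats((g<70).astype(np.uint8)); i=1+np.argmax(st[1:,4]); b=ce[i]+[335,195]
    m=(g<136).astype(np.uint8); k,L,st,c2=cv2.connectedComponentsWithStats(m); j=1+np.argmax(st[1:,4])
    P=np.argwhere(L==j)[:,::-1]+[335,195]; W=np.array([plane("top",*p,.005)[:2] for p in P]).astype(np.float32)
    print(n,b,st[i],c2[j]+[335,195],st[j],cv2.minAreaRect(W*1000))
d=cv2.absdiff(o,cv2.imread("pics/t11.png"))[195:250,335:375].max(2); ys,xs=np.where(d>20); print(len(xs),xs.min()+335,xs.max()+335,ys.min()+195,ys.max()+195)
a=cv2.resize(cv2.imread("pics/t11.png")[140:260,280:400],(480,480),interpolation=2);b=cv2.resize(cv2.imread("pics/s11.png")[180:330,130:210],(256,480),interpolation=2);cv2.imwrite("pics/m11.png",np.hstack([a,b]))
E
```

```text
top0 [346.2791 230.7791] [36  0  4  7 18] [350.9067 223.2156] [  2  12  29  33 450] ((379.5986328125, -329.17041015625), (53.744876861572266, 134.74337768554688), 52.8238639831543)
t10 [346.1932 230.75  ] [36  0  4  6 17] [350.9341 223.222 ] [  2  12  29  33 455] ((379.88348388671875, -329.3864440917969), (53.744876861572266, 135.45849609375), 52.8238639831543)
t11 [346.2791 230.7791] [10  0  3  1  3] [350.8045 223.1886] [  2  12  29  33 440] ((379.52374267578125, -328.847412109375), (53.45929718017578, 134.2622833251953), 53.250938415527344)
37 335 339 195 207
```

Blade is unmoved (the difference is only the gripper at the corner): origin about (0.3495,-0.3076), x at -37°. Go there.

Call:
{"api": "arm_command", "payload": {
  "increments": "0.35 45 -30 0 0.148; 0.35 90 -60 0 0.296; 0.35 110 -75 0 0.444; 0.35 110 -75 0 0.593; 0.35 110 -75 0 0.593"
}}

```text
t: 42.55
tool_pos: [0.4581, -0.2113, 0.1822]
orientation: [-1.003, -2.975, -0.001]
force: [-0.1, 0.6, -0.1]
opening: 0.0607
gripper_force: 0.0
```

Call:
{"api": "arm_command", "payload": {
  "increments": "0.35 0 0 0 0; 0.35 0 0 0 0; 0.35 0 0 0 0; 0.35 0 0 0 0; 0.35 0 0 0 0"
}}

```text
t: 43.05
tool_pos: [0.4596, -0.2108, 0.1834]
orientation: [-0.995, -2.98, -0.0]
force: [-0.2, 0.4, -0.4]
opening: 0.0603
gripper_force: 0.0
```

```bash
python3 - <<'E'
from h import *
s=robot.read_state(); print(s["t"],s["tool_pos"],s["opening"],yaw(s),s["q"]); print(shift([.3495,-.3076,.044]))
E
```

```text
43.05 [ 0.4596 -0.2108  0.1834] 0.06026742562833929 53.07161748544603 [-0.5316 -0.0901  1.8224  0.      1.4094 -1.4578]
[  29.8328 -143.4824  139.4478]
```

Call:
{"api": "arm_command", "payload": {
  "increments": "0.35 9 -45 20 0; 0.35 18 -90 40 0; 0.35 27 -130 60 0; 0.35 29.8 -143.5 60 0; 0.35 29.8 -143.5 60 0"
}}

```text
t: 43.55
tool_pos: [0.348, -0.3085, 0.1233]
orientation: [-1.001, -2.977, -0.0]
force: [-0.3, 0.1, 0.7]
opening: 0.0603
gripper_force: 0.0
```

Call:
{"api": "arm_command", "payload": {
  "increments": "0.35 0 0 0 0; 0.35 0 0 20 0; 0.35 0 0 40 0; 0.35 0 0 60 0; 0.35 0 0 70 0"
}}

```text
t: 44.05
tool_pos: [0.3502, -0.3065, 0.0527]
orientation: [-0.994, -2.98, -0.001]
force: [-0.5, 0.6, -0.4]
opening: 0.0606
gripper_force: 0.0
```

Call:
{"api": "arm_command", "payload": {
  "increments": "0.35 0 0 0 0; 0.35 0 0 0 0; 0.35 0 0 0 0; 0.35 0 0 0 0; 0.35 0 0 0 0"
}}

```text
t: 44.55
tool_pos: [0.3496, -0.3082, 0.0543]
orientation: [0.997, 2.978, -0.001]
force: [0.3, -0.7, -0.1]
opening: 0.0603
gripper_force: 0.0
```

```bash
python3 - <<'E'
from h import *
s=robot.read_state(); print(s["t"],s["tool_pos"],s["opening"],yaw(s),s["force"]); print(shift([.3495,-.3076,.044]))
t=robot.read_camera("scene"); cv2.imwrite("pics/s12.png",t)
E
```

```text
44.55 [ 0.3496 -0.3082  0.0543] 0.060308732787390996 52.99291923963044 [ 0.3145 -0.7389 -0.1292]
[ 0.4708  0.4343 10.3145]
```

Call:
{"api": "arm_command", "payload": {
  "increments": "0.35 0.5 0.4 5 0; 0.35 0.5 0.4 10 0; 0.6 0.5 0.4 10 0; 0.8 0.5 0.4 10 0; 1 0.5 0.4 10 0",
  "grip_force": 40
}}

```text
t: 45.1
tool_pos: [0.349, -0.3071, 0.0435]
orientation: [-0.997, -2.979, -0.0]
force: [0.2, 0.1, 0.7]
opening: 0.041
gripper_force: 0.0
```

Call:
{"api": "arm_command", "payload": {
  "increments": "1 0 0 0 0; 1 0 0 0 0; 1 0 0 0 0; 1 0 0 0 0; 1 0 0 0 0"
}}

```text
t: 45.6
tool_pos: [0.3491, -0.3073, 0.0437]
orientation: [0.997, 2.979, -0.0]
force: [-0.9, -0.2, 0.8]
opening: 0.0237
gripper_force: 39.8
```

```bash
python3 - <<'E'
from h import *
s=robot.read_state(); print(s["t"],s["tool_pos"],s["opening"],yaw(s),s["force"],s["wrist_torque"])
E
```

```text
45.6 [ 0.3491 -0.3073  0.0437] 0.023657937913801944 52.998880548592716 [-0.9323 -0.1993  0.7706] [-0.1216  0.167  -0.0094]
```

Call:
{"api": "arm_command", "payload": {
  "increments": "1 0 0 -15 0; 1 0 0 -35 0; 1 0 0 -60 -0.1; 1 0 0 -66 -0.2; 1 0 0 -66 -0.3"
}}

```text
t: 46.1
tool_pos: [0.3498, -0.3078, 0.1111]
orientation: [0.534, 3.094, -0.002]
force: [0.7, 0.4, -2.3]
opening: 0.0239
gripper_force: 39.8
```

Call:
{"api": "arm_command", "payload": {
  "increments": "1 0 0 0 -0.1; 1 0 0 0 -0.2; 1 0 0 0 -0.295; 1 0 0 0 -0.295; 1 0 0 0 -0.295"
}}

```text
t: 46.6
tool_pos: [0.3489, -0.3069, 0.1093]
orientation: [-0.084, -3.14, -0.001]
force: [-0.2, 0.2, -1.5]
opening: 0.0237
gripper_force: 39.8
```

Call:
{"api": "arm_command", "payload": {
  "increments": "1 0 0 0 0; 1 0 0 0 0; 1 0 0 0 0; 1 0 0 0 0; 1 0 0 0 0"
}}

```text
t: 47.1
tool_pos: [0.3491, -0.3071, 0.1096]
orientation: [0.08, 3.141, -0.0]
force: [-0.1, 0.6, -1.6]
opening: 0.0243
gripper_force: 39.8
```

```bash
python3 - <<'E'
from h import *
s=robot.read_state(); print(s["t"],s["tool_pos"],s["opening"],yaw(s),s["force"],s["wrist_torque"]); print(shift([.4095,-.2656,.0587]))
t=robot.read_camera("top"); cv2.imwrite("pics/t13.png",t);c=robot.read_camera("scene"); cv2.imwrite("pics/s13.png",c)
g=cv2.cvtColor(t,6)
E
```

```text
47.1 [ 0.3491 -0.3071  0.1096] 0.024287710363018945 87.07303598715946 [-0.1241  0.6264 -1.6454] [-0.0308  0.0124  0.0623]
[-58.2333  44.5672  50.8567]
```

Call:
{"api": "arm_command", "payload": {
  "increments": "1 -25 20 0 0; 1 -58.2 44.6 0 0; 1 -58.2 44.6 20 0; 1 -58.2 44.6 40 0; 1 -58.2 44.6 50 0"
}}

```text
t: 47.7
tool_pos: [0.4088, -0.2645, 0.0578]
orientation: [-0.079, -3.139, -0.002]
force: [-0.1, -0.6, -1.6]
opening: 0.0237
gripper_force: 39.8
```

Call:
{"api": "arm_command", "payload": {
  "increments": "1 0 0 0 0; 1 0 0 0 0; 1 0 0 0 0; 1 0 0 0 0; 1 0 0 0 0"
}}

```text
t: 48.2
tool_pos: [0.4098, -0.266, 0.0603]
orientation: [0.08, 3.14, -0.001]
force: [-0.4, 0.5, -1.3]
opening: 0.0238
gripper_force: 39.8
```

```bash
python3 - <<'E'
from h import *
s=robot.read_state(); print(s["t"],s["tool_pos"],s["opening"],yaw(s),s["force"],s["wrist_torque"]); print(shift([.4095,-.2656,.0582]))
t=robot.read_camera("top"); cv2.imwrite("pics/t14.png",t);c=robot.read_camera("scene"); cv2.imwrite("pics/s14.png",c)
# blade tip edge in scene/top: print profile along the expected blade axis on plane z=.019
ax=np.array([.9987,-.051]); ay=np.array([.051,.9987]); o=np.array([.4095,-.2656])
for n,im in(("top",t),("scene",c)):
    g=cv2.cvtColor(im,6)
    for off in(-.04,-.03,-.02,-.01,0,.01,.02,.03,.04):
        print(n,off,[int(g[int(round(v)),int(round(u))]) for d in np.arange(.04,.135,.008) for u,v in[proj(n,[*(o+ax*d+ay*off),.017])]])
E
```

```text
48.2 [ 0.4098 -0.266   0.0603] 0.023788596363659507 87.07368650114229 [-0.4053  0.4768 -1.2927] [ 0.1077  0.0332 -0.0213]
[0.3106 0.3834 2.1085]
top -0.04 [107, 98, 100, 106, 90, 79, 59, 69, 122, 147, 149, 147]
top -0.03 [98, 104, 102, 77, 56, 52, 94, 132, 142, 147, 149, 148]
top -0.02 [100, 75, 56, 49, 77, 93, 120, 128, 131, 143, 148, 148]
top -0.01 [52, 50, 66, 103, 123, 126, 125, 126, 135, 149, 151, 144]
top 0 [55, 98, 123, 126, 125, 126, 126, 125, 132, 147, 148, 148]
top 0.01 [56, 108, 124, 125, 125, 125, 125, 124, 129, 147, 149, 147]
top 0.02 [57, 101, 116, 117, 116, 113, 121, 122, 127, 145, 149, 147]
top 0.03 [81, 106, 111, 111, 111, 110, 123, 142, 148, 149, 150, 150]
top 0.04 [77, 135, 150, 150, 152, 149, 148, 148, 148, 149, 150, 142]
scene -0.04 [139, 176, 175, 175, 178, 178, 172, 165, 162, 126, 112, 114]
scene -0.03 [139, 166, 170, 164, 172, 165, 152, 164, 158, 127, 116, 117]
scene -0.02 [129, 131, 134, 132, 134, 133, 135, 135, 119, 129, 115, 116]
scene -0.01 [135, 135, 133, 135, 133, 134, 133, 133, 115, 119, 114, 117]
scene 0 [135, 134, 135, 133, 132, 133, 134, 135, 111, 119, 118, 116]
scene 0.01 [130, 132, 133, 131, 132, 132, 132, 133, 111, 122, 117, 116]
scene 0.02 [131, 132, 135, 134, 134, 137, 137, 133, 113, 122, 114, 116]
scene 0.03 [109, 117, 169, 175, 173, 176, 166, 165, 165, 124, 114, 113]
scene 0.04 [107, 137, 171, 176, 176, 177, 171, 165, 161, 123, 113, 114]
```

Blade is straight and centred (masks span ±25 mm, tip at ~104 mm). Lower 3 mm and slide in.

Call:
{"api": "arm_command", "payload": {
  "increments": "1 -0.3 0.4 1.5 0; 1 -0.3 0.4 3 0; 1 -0.3 0.4 3 0; 1 -10 0.4 3 0; 1 -20 0.4 3 0"
}}

```text
t: 48.8
tool_pos: [0.4302, -0.2663, 0.0566]
orientation: [0.08, 3.14, -0.0]
force: [0.7, -0.9, -1.3]
opening: 0.024
gripper_force: 39.8
```

Call:
{"api": "arm_command", "payload": {
  "increments": "1 -7 0 0 0; 1 -14 0 0 0; 1 -21 0 0 0; 1 -28 0 0 0; 1 -28 0 0 0"
}}

```text
t: 49.3
tool_pos: [0.4583, -0.2676, 0.0567]
orientation: [0.079, 3.14, -0.0]
force: [-0.3, -1.1, -1.8]
opening: 0.0238
gripper_force: 39.8
```

```bash
python3 - <<'E'
from h import *
s=robot.read_state(); print(s["t"],s["tool_pos"],s["opening"],yaw(s),s["force"],s["wrist_torque"])
E
```

```text
49.3 [ 0.4583 -0.2676  0.0567] 0.023844218587409288 87.11480161460727 [-0.2532 -1.1002 -1.8417] [ 0.032   0.0245 -0.0301]
```

Call:
{"api": "arm_command", "payload": {
  "increments": "1 -10 0 0 0; 1 -20 0 0 0; 1 -30 0 0 0; 1 -40 0 0 0; 1 -50 0 0 0"
}}

```text
t: 49.8
tool_pos: [0.5083, -0.2702, 0.0565]
orientation: [0.08, 3.141, -0.0]
force: [-0.4, -0.3, -1.3]
opening: 0.0235
gripper_force: 39.8
```

Call:
{"api": "arm_command", "payload": {
  "increments": "1 -2 0 0 0; 1 -4 0 0 0; 1 -6 0 0 0; 1 -8 0 0 0; 1 -8 0 0 0"
}}

```text
t: 50.3
tool_pos: [0.5154, -0.2706, 0.0566]
orientation: [0.08, 3.141, -0.0]
force: [-0.2, -0.2, -1.4]
opening: 0.0234
gripper_force: 39.8
```

```bash
python3 - <<'E'
from h import *
s=robot.read_state(); print(s["t"],s["tool_pos"],s["opening"],yaw(s),s["force"],s["wrist_torque"])
E
```

```text
50.3 [ 0.5154 -0.2706  0.0566] 0.023408411908849677 87.08221283278415 [-0.2436 -0.1723 -1.373 ] [0.0118 0.0699 0.0228]
```

Call:
{"api": "arm_command", "payload": {
  "increments": "1 -1 0 0.5 0; 1 -2 0 0.8 0; 1 -3 0 0.8 0; 1 -4 0 0.8 0; 1 -5 0 0.8 0"
}}

```text
t: 50.8
tool_pos: [0.5197, -0.2708, 0.0557]
orientation: [-0.08, -3.139, -0.0]
force: [-9.1, 1.0, 5.3]
opening: 0.0236
gripper_force: 39.8
```

Call:
{"api": "arm_command", "payload": {
  "increments": "1 -1 0 0 0; 1 -2 0 0 0; 1 -2.5 0 0 0; 1 -3 0 0 0; 1 -3 0 0 0"
}}

```text
t: 51.3
tool_pos: [0.5202, -0.2711, 0.0557]
orientation: [-0.08, -3.134, -0.001]
force: [-20.0, 1.0, 12.2]
opening: 0.0238
gripper_force: 40.0
```

```bash
python3 - <<'E'
from h import *
s=robot.read_state(); print(s["t"],s["tool_pos"],s["opening"],yaw(s),s["force"],s["wrist_torque"])
E
```

```text
51.3 [ 0.5202 -0.2711  0.0557] 0.02378074839672891 87.0724157921206 [-20.0236   0.9923  12.2237] [ 0.0998  2.7863 -0.0621]
```

Contact at the expected place; ease, release, retreat.

Call:
{"api": "arm_command", "payload": {
  "increments": "1 2 0 -0.5 0; 0.9 2 0 -0.5 0; 0.6 2 0 -0.5 0; 0.3 2 0 -0.5 0; 0.3 2 0 -0.5 0"
}}

```text
t: 51.8
tool_pos: [0.5219, -0.2709, 0.0566]
orientation: [0.08, 3.14, -0.0]
force: [0.7, -0.4, 0.8]
opening: 0.0433
gripper_force: 0.0
```

Call:
{"api": "arm_command", "payload": {
  "increments": "0.3 0 0 0 0; 0.3 0 0 0 0; 0.3 0 0 0 0; 0.3 0 0 -20 0; 0.3 0 0 -50 0"
}}

```text
t: 52.3
tool_pos: [0.5196, -0.2698, 0.1043]
orientation: [-0.08, -3.136, -0.004]
force: [0.1, 0.5, 0.7]
opening: 0.0655
gripper_force: 0.0
```

Call:
{"api": "arm_command", "payload": {
  "increments": "0.3 0 0 -40 0; 0.3 0 0 -80 0; 0.3 40 0 -90 0; 0.3 90 0 -90 0; 0.3 140 0 -90 0"
}}

```text
t: 52.8
tool_pos: [0.3806, -0.2637, 0.1969]
orientation: [0.078, 3.14, -0.002]
force: [-0.4, -0.9, 0.8]
opening: 0.0647
gripper_force: 0.0
```

Call:
{"api": "arm_command", "payload": {
  "increments": "0.3 40 -30 0 0; 0.3 70 -60 0 0; 0.3 70 -60 0 0; 0.3 70 -60 0 0; 0.3 70 -60 0 0"
}}

```text
t: 53.3
tool_pos: [0.3091, -0.3197, 0.1963]
orientation: [0.079, 3.14, 0.0]
force: [0.5, 0.6, 1.0]
opening: 0.0651
gripper_force: 0.0
```

```bash
python3 - <<'E'
from h import *
s=robot.read_state(); print(s["t"],s["tool_pos"],s["opening"])
t=robot.read_camera("top"); c=robot.read_camera("scene")
a=cv2.resize(c[160:330,150:320],(480,480),interpolation=2);b=cv2.resize(t[140:260,290:370],(320,480),interpolation=2);cv2.imwrite("pics/m15.png",np.hstack([a,b]))
E
```

```text
53.3 [ 0.3091 -0.3197  0.1963] 0.06508914975041392
```

View pics/m15.png

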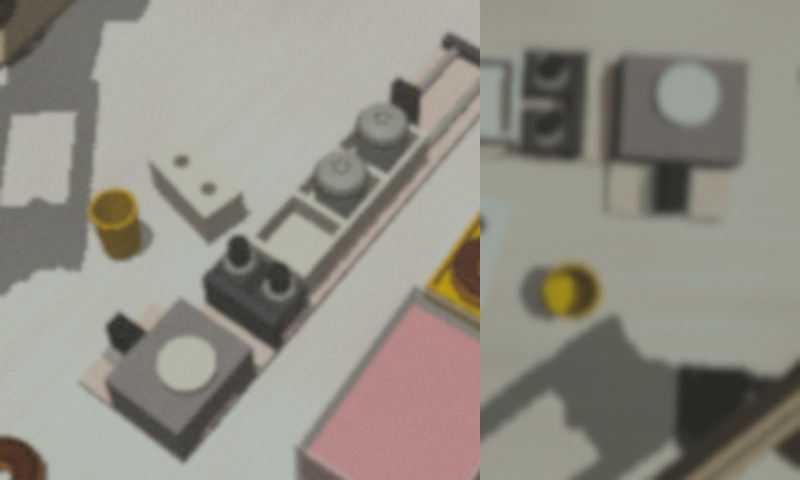

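The picture shows both pins seated on the forks at (238,255) and (278,282), and both shakers in their pockets at (340,180) and (382,125). The blade's block is against the head at (122,330), and the cup is unmoved. Handing in.

```bash
python3 -c "
from plant import robot
print(robot.close_job())"
```

```text
the job is handed in; nothing more can be done
None
```

I handed the job in at about 53 s: both shakers on the bench (only two were there) are upright in their own pockets, the carrier is against its stop, both pins are seated on the forks, and the blade is home in the head; no verdict came back.

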